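Drain the hand moulds, load, shut and start the steriliser

TASK

The rinsed cake moulds stand in the sheet pan: lean every one of them in a channel of the sloped drainer to drip, stamping face down on the lip and cap up, until all of them are there at once and let go. Then slide the steriliser's cover open and move the moulds over, laying each flat on its side in a bay of its own with its stamping face towards the lamp at the far end. Slide the cover fully shut again, and only then push the rod of the limit switch aside until it trips, and let it spring back upright, leaving the bowl and the timer where they are.

Things in the scene. Friction and masses are not known exactly. Their poses are not given: they have to be found in the camera images.
- mould_a: white plastic hand mould, 140 mm long, 160 g: square barrel 50 x 50 x 70 mm long, round stem 24 mm thick, square grip cap 36 x 36 x 28 mm long at the end. Origin: centre of the stamping face (barrel's open end); its z runs from there to the cap; barrel and cap sides are parallel to its x and y. Starts upright in the pan on its stamping face. Two or three alike; an absent one reads None
- cap_a (a point): centre of the cap of mould_a, 126 mm from its stamping face
- mould_b: white plastic hand mould, 140 mm long, 160 g: square barrel 50 x 50 x 70 mm long, round stem 24 mm thick, square grip cap 36 x 36 x 28 mm long at the end. Origin: centre of the stamping face (barrel's open end); its z runs from there to the cap; barrel and cap sides are parallel to its x and y. Starts upright in the pan on its stamping face. Two or three alike; an absent one reads None
- cap_b (a point): centre of the cap of mould_b, 126 mm from its stamping face
- mould_c: white plastic hand mould, 140 mm long, 160 g: square barrel 50 x 50 x 70 mm long, round stem 24 mm thick, square grip cap 36 x 36 x 28 mm long at the end. Origin: centre of the stamping face (barrel's open end); its z runs from there to the cap; barrel and cap sides are parallel to its x and y. Starts upright in the pan on its stamping face. Two or three alike; an absent one reads None
- cap_c (a point): centre of the cap of mould_c, 126 mm from its stamping face
- pan: fixed sheet pan 320 x 220 mm, rim 22 mm high, floor 4 mm above the bench; the moulds stand in it among three green cakes (44 x 44 x 28 mm high, loose). Origin: centre of its underside. Pan and drainer may have changed places
- drainer: fixed steel block 240 mm wide (y), 105 mm high; its face slopes 45 degrees, falling to its own +x, away from the robot. Three channels 80 mm apart, 54 mm wide between ribs 9 mm high, end at the foot in a lip 22 mm high; slope 105 mm long from the lip. A parked mould lies with a barrel side flat on the slope, stamping face on the lip, cap up past the top edge. Origin: underside
- channel_0 (a point): right (-y) channel of the drainer: where the centre of a parked mould's stamping face lies, at the lip, 25 mm off the slope; axes as the drainer's, so the mould's z then points along (-0.707, 0, 0.707)
- channel_1 (a point): middle channel of the drainer: where the centre of a parked mould's stamping face lies, at the lip, 25 mm off the slope; axes as the drainer's, so the mould's z then points along (-0.707, 0, 0.707)
- channel_2 (a point): left (+y) channel of the drainer: where the centre of a parked mould's stamping face lies, at the lip, 25 mm off the slope; axes as the drainer's, so the mould's z then points along (-0.707, 0, 0.707)
- steriliser: fixed steel ultraviolet steriliser, 276 wide (y) x 395 mm. Origin: underside of its chamber's middle; +x points away from the robot. Chamber open at the top, x -0.089 to 0.077 (wire guard before the lamp tube at the far, +x, end), y -0.132 to 0.132, floor 20 mm and wall tops 84 mm above the bench. Behind it is a closed housing as high, over which the open cover stands
- bay_0 (a point): right (-y) bay of the steriliser, between floor wires 6 mm high and 80 mm apart: a good place for the centre of the stamping face of a mould lying on its side, 25 mm above the chamber floor, its cap towards the robot (-x); axes as the steriliser's
- bay_1 (a point): middle bay of the steriliser, between floor wires 6 mm high and 80 mm apart: a good place for the centre of the stamping face of a mould lying on its side, 25 mm above the chamber floor, its cap towards the robot (-x); axes as the steriliser's
- bay_2 (a point): left (+y) bay of the steriliser, between floor wires 6 mm high and 80 mm apart: a good place for the centre of the stamping face of a mould lying on its side, 25 mm above the chamber floor, its cap towards the robot (-x); axes as the steriliser's
- cover (a joint): sliding cover of the steriliser, a flat dark panel 262 mm wide, top at 93 mm: 0 = open, 0.185 m = fully shut; slides along the steriliser's -x, towards the robot; 2.5 N of friction; stays where it is left. Starts nearly or quite shut, 0.15 to 0.185
- cover_handle (a point): centre of the cover's handle at its front edge: black bar 100 mm long along y, 12 x 12 mm thick, on two end posts, centre 26 mm above the cover's top (20 mm free below it)
- whisker (a joint): rod-lever limit switch on the steriliser's right (-y) flank that starts it: upright rod 8 mm thick, 98 mm long, pivot 85 mm above the bench, rubber sleeve 14 mm thick at its top. Swings only along the steriliser's x: 0 = upright, positive = top towards +x, stops at 0.9 rad. Trips at 0.45 rad either way, held a moment (0.2 s); sprung upright, 0.5 N m/rad (about 2.6 N at the top)
- whisker_tip (a point): middle of the rod's sleeve near its top end, 87 mm above the pivot
- bowl: steel mixing bowl, 150 mm wide, between robot and steriliser: leave alone
- timer: white kitchen timer 62 mm tall, far middle: leave alone
Not all that is in view belongs to the job. What is shaped like the mould_b but purple or yellow is not meant.

How it is judged:
By the outcome, as a careful person would: the job done as asked, in the order asked, and still so for the second after the job is handed in, with the robot touching nothing.
Of mould_a, mould_b, mould_c only 2 to 3 are there at a start; the rules pass over those that are not, and their reading is None.
At some moment in a run one of mould_a, mould_b, mould_c may be knocked a few centimetres aside while the robot is not near it.
Once in a run the grip may slacken for a moment while it holds something.
It also fails if it takes over 210 s, if anything falls off the work surface, if the arm or the gripper's body presses on something with over 40 N, if the wrist force passes 120 N, or if a joint passes its speed limit or range.

ROBOT

A 6-joint arm with a two-finger parallel gripper is mounted at the origin on the work surface. World frame = base frame: x ahead of the robot, y to its left, z up, the work surface at z = 0. Lengths are in m, angles in rad, forces in N, time in s.
With the tool pointing down it reaches from about 0.375 to 0.9 m from the base axis. Payload 3.1 kg.
Tool frame: the origin (TCP) lies at the centre of the arm's flange, where the gripper is bolted on; the fingertips stand 173 mm ahead of it and the grasp point (between the pads) lies 155 mm ahead of it (tip_extent is the distance from the TCP to the fingertips, in m); z points along the fingers, y is the direction in which the jaws open and shut (so a half turn about z gives the same grasp; the last joint's range is limited). The gripper opens to 85 mm and grips with 20 to 120 N. Pads are 22 mm wide; open, the fingers measure 114 mm over their backs; the gripper's body (76 mm by 85 mm) begins 54 mm behind the grasp point. The pads swing forward as they close: fully open they stand 13 mm farther back than shut.
Start: joints at [1.091, 0.527, 1.433, -0, 1.181, -0.178], TCP at [0.185, 0.597, 0.405] pointing down, gripper open.
Joint ranges: [-3.08, 3.08], [-0.75, 2.2], [0.22, 2.44], [-1.43, 4.57], [0, 2.65], [-2.85, 2.85]. Speed limits (rad/s): [2.79, 2.79, 3.14, 3.14, 3.14, 3.14].

INTERFACE

Orientations are given as a unit quaternion [x, y, z, w].
In Python, from station import sense, snapshot, sign_off, tip_extent gives the robot as it stands. The module is installed in compiled form; this text tells all that it offers.
- The arm moves only by the tool servo_tool, never from a script. Its argument "rows" is a list of rows, each a list of 3 entries, a list of its own where there are three numbers: the shift along the tool's x, y, z in mm, then the turn about the tool's z in degrees, then the opening, from -1 (shut) to 1 (fully open), so that 0 is half open. A call has 1 to 8 rows; each row is the pose to reach, as a shift and turn from the pose measured when the call began, along the tool's axes at that moment; what a row does not reach only later rows make up. A row lasts 1/10 s, in which the tool goes at most 50 mm and 8.59 degrees, less where a joint would pass 70% of its speed; a pose out of reach is approached as far as the arm can. A call with a gripper value outside its range is refused whole. The fingers move at their own pace and stop on an object; "force" is the grip in N (left out, the last holds). Time passes only in rows, so rows that repeat a pose let the fingers close. It gives the time, the measured TCP pose, the force and the opening at its end, in the units of the state.
- sense(): the state, without advancing time (a new reading comes with each control period).
- snapshot(name): name is "side" or "top"; returns a dict with "image" (480x640x3 uint8, blue, green, red), "z_map" (480x640 float32, m along the optical axis (not along the pixel's ray), 0 where there is no reading), "vertical_fov" (degrees; the focal length in pixels is half the picture's height over the tangent of half this angle, whatever the lens; pixels are square), "cx", "cy" (the principal point, pixels), "cam_to_world" (4x4, takes a point from camera to world coordinates). Camera axes: x right, y down, z forward; pixel columns grow to the right and rows downward; lengths in m; the calibration is good to about 2 mm. A picture is of the moment at which its call begins.
- sign_off(): hands the job in, once; it reports no verdict.
The state is a dict: "t": time; "q": joint angles; "qd": joint speeds; "tau": joint torques, N m; "tcp_pos": TCP position; "tool_rot": TCP orientation; "force": force on the tool from outside, world axes, zero at the start; "ft_torque": the same for the moment, N m; "finger_gap": opening from 0.0 (shut) to 1.0 (fully open).
Only numpy, scipy, OpenCV 4.12 (cv2) and the standard library are available. Lean on these libraries where they do the work, as an engineer would, in place of code of your own. Each camera call takes 0.05 s, during which the arm holds its last target. There are 200 camera calls.

## Working session

There is one attempt and no reset: what is moved stays moved. The work goes in short steps, Python scripts to look and compute and a tool call to move; the robot and the scene stay as the last step left them, time stands still between calls to the robot, and variables do not carry over. Pictures are saved under pics/ and viewed, about 12 in all and at most 16, crops included, and the job is handed in when it is done.

Besides the shell and the picture viewer there is one more tool, called after "Request:" in YAML: its name, and indented under it one key for each argument. servo_tool: Moves the arm, as the interface text tells. Its arguments: {"type":"object","properties":{"rows":{"type":"array"},"force":{"type":"number"}},"required":["rows"]}

```bash
mkdir -p pics; cat > h.py <<'E'
import numpy as np, cv2
from station import sense, snapshot, sign_off, tip_extent
def snap(n,save=None):
    s=snapshot(n); s['f']=240/np.tan(np.radians(s['vertical_fov'])/2)
    if save: cv2.imwrite('pics/'+save,s['image'])
    return s
def cloud(s):
    z=s['z_map']; v,u=np.mgrid[:480,:640]
    P=np.stack([(u-s['cx'])/s['f']*z,(v-s['cy'])/s['f']*z,z,np.ones_like(z)],-1)
    W=P@np.array(s['cam_to_world']).T; W=W[...,:3]; W[z==0]=np.nan
    return W
E
python3 - <<'E'
from h import *
print(sense())
for n in('top','side'):
    s=snap(n,n+'0.png'); print(n,s['f'],s['cx'],s['cy'],np.round(s['cam_to_world'],3).tolist())
    np.save(n+'0.npy',cloud(s))
E
```

```text
{'t': 0.0, 'q': array([ 1.09149462e+00,  5.28480467e-01,  1.43389931e+00,  7.51536578e-06,
        1.18138471e+00, -1.78474953e-01]), 'qd': array([ 1.63340655e-04,  7.21896435e-04,  5.58943215e-04,  4.61728874e-06,
       -6.46474322e-04,  5.65677660e-04]), 'tau': array([ 1.29383985e-03, -4.42345011e+01, -1.78029674e+01, -2.65976942e-04,
        8.19663604e-03, -4.64935269e-06]), 'tcp_pos': array([0.18499049, 0.59663952, 0.40372537]), 'tool_rot': array([ 1.49848181e-01,  9.88708422e-01, -1.02659342e-03, -3.54030728e-04]), 'force': array([ 0.77063373, -0.23239141,  0.17474195]), 'ft_torque': array([0.01436586, 0.03996964, 0.00869779]), 'finger_gap': 1.000408869468378}
top 615.2484661428889 323.0667756517848 234.49293539456593 [[0.028, -0.991, 0.133, 0.334], [-1.0, -0.028, -0.001, 0.026], [0.004, -0.133, -0.991, 1.527], [0.0, 0.0, 0.0, 1.0]]
side 443.98678232390466 314.5197146432799 238.94352922805047 [[-0.96, -0.214, 0.181, 0.355], [-0.28, 0.712, -0.643, 0.666], [0.009, -0.668, -0.744, 0.88], [0.0, 0.0, 0.0, 1.0]]
```

View pics/top0.png

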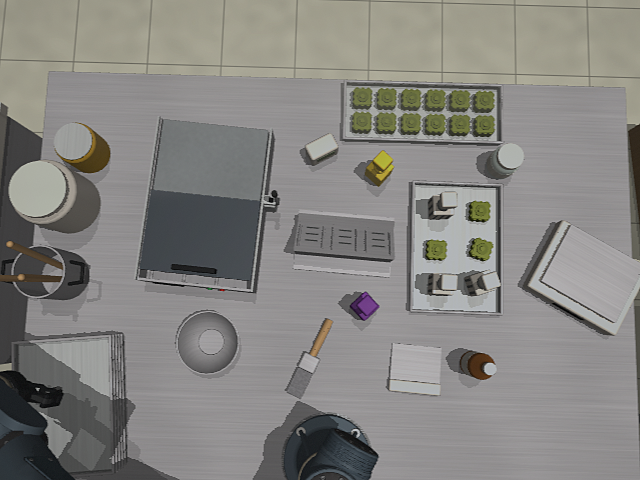

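View pics/side0.png

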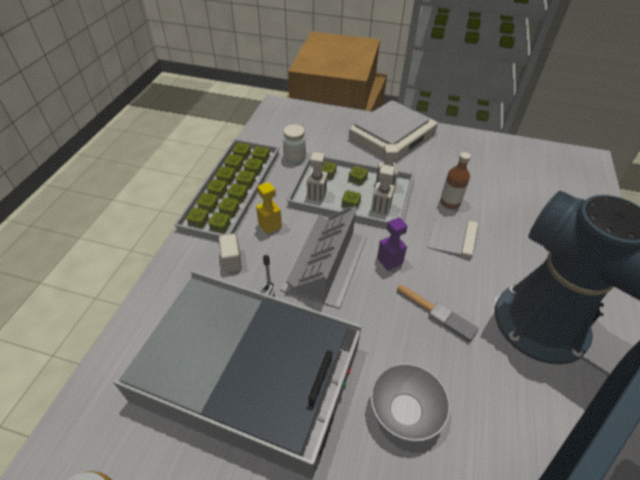

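```bash
python3 - <<'E'
from h import *
W=np.load('top0.npy'); im=cv2.imread('pics/top0.png')
def rect(pts): 
    c,s,a=cv2.minAreaRect((pts[:,:2]*1000).astype(np.float32)); return np.round(c,1),np.round(s,1),round(a,1)
Z=W[...,2]
# components in pan
box=np.zeros_like(Z,bool); box[180:318,405:505]=1
for zl,zh in((.135,.16),(.06,.09)):
    n,l=cv2.connectedComponents((box&(Z>zl)&(Z<zh)).astype(np.uint8))
    for i in range(1,n):
        m=l==i
        if m.sum()>20: print(zl,m.sum(),np.argwhere(m).mean(0)[::-1].round(),rect(W[m]),np.median(Z[m]).round(4))
p=box&(Z>.015)&(Z<.03); print('pan',rect(W[p]))
# drainer profile
for u in(320,345,370):
    print(u,[(v,*np.round(W[v,u],3)) for v in range(206,280,4)])
d=np.zeros_like(Z,bool); d[205:262,285:400]=1
print('drainer',rect(W[d&(Z>.012)]), 'top',rect(W[d&(Z>.095)]))
st=np.zeros_like(Z,bool); st[110:300,130:280]=1
print('ster',rect(W[st&(Z>.06)&(Z<.10)]))
hd=st&(Z>.105); hd[:250]=0; print('handle',rect(W[hd]),np.median(Z[hd]))
wh=st.copy(); wh[:,:262]=0; wh[:185]=0; wh[215:]=0
print('whisk',[(np.argwhere(wh&(Z>a)).mean(0)[::-1],W[wh&(Z>a)].mean(0).round(3)) for a in(.1,.13,.16) if (wh&(Z>a)).any()])
# steriliser line profile
print([(v,*np.round(W[v,205],3)) for v in range(112,300,8)])
print([(u,*np.round(W[235,u],3)) for u in list(range(136,150,2))+list(range(252,280,2))])
E
```

```text
0.135 253 [449. 199.] (array([ 610.3, -262.2]), array([35.4, 37.2]), 2.7) 0.1432
0.135 257 [491. 281.] (array([ 426.8, -356.5]), array([36.1, 37.2]), 19.8) 0.1426
0.135 262 [449. 282.] (array([ 421.2, -261.9]), array([36.6, 36.3]), 87.2) 0.1434
0.06 256 [440. 208.] (array([ 610.3, -261.9]), array([50.1, 50.6]), 3.3) 0.0734
0.06 266 [479. 283.] (array([ 426.9, -356.2]), array([49.8, 51.3]), 19.6) 0.0734
0.06 229 [439. 285.] (array([ 421.2, -260.3]), array([50. , 50.3]), 0.9) 0.0731
pan (array([ 516.7, -306.5]), array([229.3, 328.4]), 89.5)
320 [(206, np.float64(0.611), np.float64(0.035), np.float64(0.006)), (210, np.float64(0.602), np.float64(0.034), np.float64(-0.0)), (214, np.float64(0.59), np.float64(0.034), np.float64(0.005)), (218, np.float64(0.575), np.float64(0.034), np.float64(0.038)), (222, np.float64(0.566), np.float64(0.033), np.float64(0.031)), (226, np.float64(0.555), np.float64(0.033), np.float64(0.037)), (230, np.float64(0.543), np.float64(0.033), np.float64(0.056)), (234, np.float64(0.532), np.float64(0.032), np.float64(0.061)), (238, np.float64(0.522), np.float64(0.03
[... 5741 characters left out ...]
8, np.float64(0.521), np.float64(0.178), np.float64(0.096)), (260, np.float64(0.523), np.float64(0.174), np.float64(0.082)), (262, np.float64(0.53), np.float64(0.174), np.float64(0.033)), (264, np.float64(0.534), np.float64(0.173), np.float64(-0.001)), (266, np.float64(0.535), np.float64(0.168), np.float64(-0.002)), (268, np.float64(0.534), np.float64(0.163), np.float64(-0.0)), (270, np.float64(0.534), np.float64(0.158), np.float64(0.001)), (272, np.float64(0.535), np.float64(0.153), np.float64(0.0)), (274, np.float64(0.535), np.float64(0.148), np.float64(-0.003)), (276, np.float64(0.535), np.float64(0.143), np.float64(-0.001)), (278, np.float64(0.534), np.float64(0.137), np.float64(0.005))]
```

```bash
cat >> h.py <<'E'
def yawx():
    q=sense()['tool_rot']; return np.degrees(2*np.arctan2(q[1],q[0]))%360
def go(x,y,z,yaw):
    "print tool shift (mm) & turn (deg) for the grasp point to reach x,y,z (m), tool x at yaw deg"
    s=sense(); p=s['tcp_pos']; a=np.radians(yawx()); d=(np.array([x,y,z+.155])-p)*1000
    print('shift',np.round([d[0]*np.cos(a)+d[1]*np.sin(a), d[0]*np.sin(a)-d[1]*np.cos(a), -d[2]],1),'turn',round(-((yaw-np.degrees(a)+180)%360-180),1),
      't',round(s['t'],1),'gp',np.round(p-[0,0,.155],4),'yaw',round(np.degrees(a),1),'gap',round(float(s['finger_gap']),3),'F',np.round(s['force'],1),'q6',round(float(s['q'][5]),2))
E
python3 - <<'E'
from h import *
W=np.load('top0.npy'); im=cv2.imread('pics/top0.png'); Z=W[...,2]
m=np.zeros_like(Z,bool); m[226:250,300:390]=1
P=W[m&(Z>.03)&(Z<.1)]
for _ in range(6):
    c=np.linalg.lstsq(np.c_[P[:,:2],np.ones(len(P))],P[:,2],rcond=None)[0]; r=P[:,2]-np.c_[P[:,:2],np.ones(len(P))]@c; print(c.round(3),len(P),r.std().round(4),np.degrees(np.arctan2(-c[1],-c[0])).round(2))
    P=P[(r<.003)&(r>-.006)]
# drainer side edges / lip
d=np.zeros_like(Z,bool); d[205:262,285:400]=1
for v in range(222,256,6):
    r=[u for u in range(285,400) if Z[v,u]>.022]; print(v,r[0],r[-1],W[v,r[0]].round(3),W[v,r[-1]].round(3))
L=[]
for u in range(296,392,4):
    vv=[v for v in range(206,226) if Z[v,u]>.03]; 
    if vv: L.append(W[vv[0],u])
L=np.array(L); print('liptop',L.round(3)[::3].tolist(),np.degrees(np.arctan(np.polyfit(L[:,1],L[:,0],1))))
st=np.zeros_like(Z,bool); st[110:300,130:264]=1
def rect(pts):
    r=cv2.minAreaRect((pts[:,:2]*1000).astype(np.float32)); return r,cv2.boxPoints(r).round(1).tolist()
print('ster',rect(W[st&(Z>.074)&(Z<.10)])); c=st&(Z>.0885)&(Z<.10);c=cv2.morphologyEx(c.astype(np.uint8),cv2.MORPH_OPEN,np.ones((5,5)))>0;print('cover',rect(W[c]))
hd=st&(Z>.105); hd[:250]=0; print('handle',rect(W[hd]))
cv2.imwrite('pics/crop.png',np.hstack([cv2.resize(im[180:320,340:510],None,fx=3.5,fy=3.5)]))
go(.4212,-.261,.13,180)
E
```

```text
[-0.962  0.059  0.572] 2050 0.0039 -3.51
[-0.973  0.06   0.577] 1672 0.0022 -3.51
[-0.977  0.06   0.579] 1523 0.002 -3.51
[-0.978  0.06   0.579] 1448 0.0019 -3.51
[-0.977  0.06   0.578] 1415 0.0018 -3.51
[-0.977  0.06   0.578] 1406 0.0018 -3.51
222 298 394 [0.565 0.087 0.031] [ 0.569 -0.147  0.048]
228 297 393 [0.548 0.089 0.045] [ 0.556 -0.146  0.035]
234 296 393 [0.53  0.09  0.068] [ 0.54  -0.146  0.041]
240 295 394 [0.513 0.091 0.089] [ 0.523 -0.146  0.059]
246 295 394 [0.497 0.09  0.097] [ 0.507 -0.144  0.075]
252 295 394 [0.489 0.092 0.043] [ 0.491 -0.143  0.089]
liptop [[0.585, 0.083, 0.046], [0.583, 0.053, 0.049], [0.582, 0.024, 0.042], [0.58, -0.005, 0.043], [0.579, -0.035, 0.043], [0.577, -0.064, 0.042], [0.576, -0.094, 0.037], [0.574, -0.123, 0.043]] [ 3.52815719 30.13879007]
ster (((596.339599609375, 308.30706787109375), (279.78057861328125, 394.83929443359375), 85.49293518066406), [[388.5, 184.39999389648438], [782.2000122070312, 153.3000030517578], [804.0999755859375, 432.29998779296875], [410.5, 463.29998779296875]])
cover (((519.53759765625, 312.42138671875), (260.66827392578125, 188.86392211914062), 85.59519958496094), [[415.3999938964844, 189.6999969482422], [603.7000122070312, 175.1999969482422], [623.7000122070312, 435.1000061035156], [435.3999938964844, 449.6000061035156]])
handle (((436.7895202636719, 319.1815185546875), (98.80522155761719, 12.097872734069824), 85.72039794921875), [[427.1000061035156, 270.3999938964844], [439.1000061035156, 269.5], [446.5, 368.0], [434.3999938964844, 368.8999938964844]])
shift [-479.7 -749.2  118.8] turn -17.2 t 0.1 gp [0.185  0.5967 0.2488] yaw 162.8 gap 1.004 F [0.4 0.1 0.4] q6 -0.18
```

View pics/crop.png

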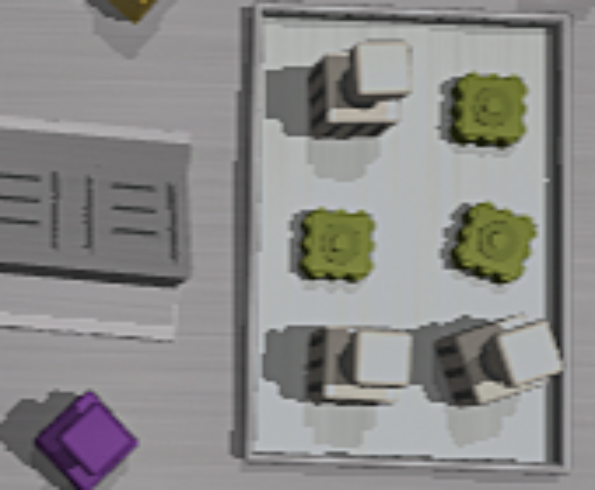

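```bash
cat >> h.py <<'E'
def plan(*wps,raw=False):
    s=sense(); p=s['tcp_pos']-[0,0,.155]; a=yawx()
    print('t',round(s['t'],1),'gp',np.round(p,4),'yaw',round(a,1),'gap',round(float(s['finger_gap']),3),'F',np.round(s['force'],1),'q6',round(float(s['q'][5]),2))
    for x,y,z,w in wps:
        d=(np.array([x,y,z])-p)*1000; r=np.radians(a)
        print([round(d[0]*np.cos(r)+d[1]*np.sin(r),1),round(d[0]*np.sin(r)-d[1]*np.cos(r),1),round(-d[2],1)],'turn',round(-((w-a+180)%360-180),1))
        p=np.array([x,y,z]); a=w
YD=-3.5
def dr(xi,eta):
    c,s=np.cos(np.radians(YD)),np.sin(np.radians(YD)); return np.array([.535,-.028])+xi*np.array([c,s])+eta*np.array([-s,c])
XC,ZC=.0226,.031
def arc(th,eta,dz=0):
    t=np.radians(th); a=np.array([-np.sin(t),np.cos(t)]); n=np.array([np.cos(t),np.sin(t)])
    B=np.array([XC,ZC])+.022*np.tan(np.pi/4-t)*np.array([-.707,.707]); P=B+.025*n+.126*a
    return (*dr(P[0],eta),P[1]+dz,180+YD)
E
python3 -c "
from h import *
plan((.42,.2,.25,180),(.4212,-.2615,.2,177.5),(.4212,-.2615,.128,177.5))"
```

```text
t 0.1 gp [0.185  0.5967 0.2488] yaw 162.8 gap 1.004 F [0.4 0.1 0.4] q6 -0.18
[np.float64(-342.0), np.float64(-309.2), np.float64(-1.2)] turn -17.2
[np.float64(-1.2), np.float64(-461.5), np.float64(50.0)] turn 2.5
[np.float64(0.0), np.float64(0.0), np.float64(72.0)] turn -0.0
```

Request:
servo_tool:
  rows:
    - [[-171,-155,0],0,1]
    - [[-171,-155,0],0,1]
    - [[-171,-155,0],0,1]
    - [[-171,-155,0],0,1]
    - [[-171,-155,0],0,1]
    - [[-171,-155,0],0,1]

```text
t: 0.7
tcp_pos: [0.3038, 0.3951, 0.4037]
tool_rot: [0.152, 0.988, -0.002, -0.001]
force: [0.3, 0.7, -0.8]
finger_gap: 1.003
```

Request:
servo_tool:
  rows:
    - [[-171,-155,0],-17.2,1]
    - [[-171,-155,0],-17.2,1]
    - [[-171,-155,0],-17.2,1]
    - [[-171,-155,0],-17.2,1]
    - [[-171,-155,0],-17.2,1]
    - [[-171,-155,0],-17.2,1]
    - [[-171,-155,0],-17.2,1]

```text
t: 1.4
tcp_pos: [0.4207, 0.1955, 0.4041]
tool_rot: [0.004, 1.0, -0.002, -0.001]
force: [-1.1, 0.1, -0.5]
finger_gap: 1.002
```

Request:
servo_tool:
  rows:
    - [[-1,-231,0],0,0.6]
    - [[-1,-231,0],0,0.6]
    - [[-1,-231,0],0,0.6]
    - [[-1,-231,0],0,0.6]
    - [[-1,-231,0],0,0.6]
    - [[-1,-231,0],0,0.6]
    - [[-1,-231,0],0,0.6]

```text
t: 2.1
tcp_pos: [0.4197, -0.0343, 0.4047]
tool_rot: [0.004, 1.0, -0.001, -0.002]
force: [-0.2, -0.4, 0.6]
finger_gap: 0.804
```

Request:
servo_tool:
  rows:
    - [[-1,-231,50],2.5,0.6]
    - [[-1,-231,50],2.5,0.6]
    - [[-1,-231,50],2.5,0.6]
    - [[-1,-231,50],2.5,0.6]
    - [[-1,-231,50],2.5,0.6]
    - [[-1,-231,50],2.5,0.6]
    - [[-1,-231,50],2.5,0.6]

```text
t: 2.8
tcp_pos: [0.4193, -0.2637, 0.3546]
tool_rot: [0.025, 1.0, 0.0, -0.002]
force: [-0.0, 0.4, -0.1]
finger_gap: 0.799
```

```bash
cat >> h.py <<'E'
def caps(s=None):
    "upright-mould cap tops in the pan region, world mm"
    W=cloud(snap('top')); Z=W[...,2]; b=(W[...,1]<-.19)&(W[...,1]>-.43)&(W[...,0]>.38)&(W[...,0]<.66)&(Z>.135)&(Z<.16)
    n,l=cv2.connectedComponents(b.astype(np.uint8))
    for i in range(1,n):
        if (l==i).sum()>60: r=cv2.minAreaRect((W[l==i][:,:2]*1000).astype(np.float32)); print('cap',np.round(r[0],1),np.round(r[1],1),round(r[2],1))
E
python3 -c "
from h import *
caps()
plan((.4212,-.2615,.128,177.5))"
```

```text
cap [ 610.  -261.8] [35.7 36.6] 2.4
t 2.9 gp [ 0.4191 -0.263   0.1998] yaw 177.2 gap 0.798 F [-0.2 -0.2 -0.6] q6 -2.31
[np.float64(-2.0), np.float64(1.6), np.float64(71.8)] turn -0.3
```

Request:
servo_tool:
  rows:
    - [[-2,1.6,40],0,0.6]
    - [[-2,1.6,72],0,0.6]
    - [[-2,1.6,72],0,0.6]
    - [[-2,1.6,72],0,-1]
    - [[-2,1.6,72],0,-1]
    - [[-2,1.6,72],0,-1]
    - [[-2,1.6,72],0,-1]
    - [[-2,1.6,72],0,-1]
  force: 50

```text
t: 3.65
tcp_pos: [0.4215, -0.2618, 0.2846]
tool_rot: [0.025, 1.0, -0.001, -0.001]
force: [1.7, 0.6, 7.6]
finger_gap: 0.409
```

Request:
servo_tool:
  rows:
    - [[0,0,-10],0,-1]
    - [[0,0,-40],0,-1]
    - [[0,0,-80],0,-1]
    - [[0,0,-120],0,-1]
    - [[0,0,-120],0,-1]

```text
t: 4.15
tcp_pos: [0.4226, -0.2626, 0.4105]
tool_rot: [0.025, 1.0, -0.005, 0.004]
force: [0.9, -1.0, -1.2]
finger_gap: 0.417
```

```bash
python3 -c "
from h import *
a=arc(0,-.08,.004)
plan((a[0],a[1],.26,a[3]),a,*[arc(t,-.08,-.001) for t in (0,10,20,30,40,45)])
c=arc(45,-.08);print(c)"
```

```text
t 4.2 gp [ 0.4226 -0.2626  0.2555] yaw 177.2 gap 0.417 F [ 0.9 -1.  -1.2] q6 -2.3
[np.float64(-131.7), np.float64(159.5), np.float64(-4.5)] turn 0.7
[np.float64(0.0), np.float64(0.0), np.float64(83.4)] turn -0.0
[np.float64(0.0), np.float64(0.0), np.float64(5.0)] turn -0.0
[np.float64(17.6), np.float64(0.0), np.float64(2.2)] turn -0.0
[np.float64(18.7), np.float64(0.0), np.float64(5.1)] turn -0.0
[np.float64(18.7), np.float64(-0.0), np.float64(8.4)] turn -0.0
[np.float64(17.7), np.float64(-0.0), np.float64(11.8)] turn -0.0
[np.float64(8.2), np.float64(0.0), np.float64(7.2)] turn -0.0
(np.float64(0.48138938694680633), np.float64(-0.10487052940228726), np.float64(0.1377731239591687), 176.5)
```

Request:
servo_tool:
  rows:
    - [[-44,53,-5],0,-1]
    - [[-88,106,-5],0,-1]
    - [[-132,160,-5],0.7,-1]
    - [[-132,160,-5],0.7,-1]
    - [[-132,160,-5],0.7,-1]
    - [[-132,160,-5],0.7,-1]

```text
t: 4.75
tcp_pos: [0.5626, -0.1077, 0.4142]
tool_rot: [0.029, 1.0, -0.005, 0.003]
force: [-0.2, -0.8, -1.3]
finger_gap: 0.412
```

```bash
python3 - <<'E'
from h import *
W=np.load('top0.npy'); m=np.zeros(W.shape[:2],bool); m[224:252,285:402]=1
P=W[m]; P=P[(P[:,2]>.03)&(P[:,2]<.112)]
r=(P[:,2]-(.578-.977*P[:,0]+.06*P[:,1]))*.71
c,s=np.cos(np.radians(YD)),np.sin(np.radians(YD)); eta=(P[:,:2]-[.535,-.028])@[-s,c]; xi=(P[:,:2]-[.535,-.028])@[c,s]
for e in np.arange(-.13,.13,.004):
    k=(abs(eta-e)<.002); 
    if k.sum()>8: print(round(e*1000),int(k.sum()),np.round(np.percentile(r[k],[15,50,85])*1000,1))
a=arc(0,-.08,.004)
plan(a)
snap('side','side1.png')
E
```

```text
-118 30 [-0.5  2.   7.6]
-114 40 [-0.9  1.   7.5]
-110 35 [ 5.6  9.5 12.7]
-106 54 [-0.7  2.6  9.2]
-102 44 [-1.3  1.3  6.9]
-98 48 [-1.8  1.4  3.9]
-94 42 [-2.6  0.8  5. ]
-90 42 [-1.4  1.6  5.4]
-86 50 [-1.   1.2  4. ]
-82 41 [-0.9  1.1  5.1]
-78 45 [-0.6  1.   4.2]
-74 51 [-0.8  1.3  4.7]
-70 34 [-1.6  1.2  4.3]
-66 49 [-0.1  1.7  4.5]
-62 53 [-1.5  1.1  3.7]
-58 27 [-1.   0.3  4.4]
-54 53 [-0.2  5.1  9.5]
-50 51 [-0.7  2.7  6.3]
-46 34 [-1.3  1.2  4.4]
-42 50 [-0.6  1.1  4.1]
-38 51 [-0.7  1.3  2.8]
-34 38 [-0.7  1.   3.1]
-30 46 [ 0.2  5.7 10.5]
-26 49 [-1.3  0.9  3.8]
-22 43 [-1.5  1.6  3.8]
-18 45 [-1.2  1.   3.4]
-14 46 [-0.2  1.3  2.8]
-10 47 [-0.9  1.4  3.2]
-6 45 [-1.1  0.5  3.1]
-2 39 [-0.5  1.4  3.5]
2 47 [-1.2  1.7  2.9]
6 45 [-0.8  0.5  3. ]
10 44 [-0.3  1.1  2.9]
14 48 [-0.1  1.5  2.6]
18 42 [-1.2  1.3  3.1]
22 46 [-1.2  0.6  3. ]
26 43 [-1.2  2.3  9.8]
30 46 [-0.5  1.6  8.5]
34 46 [-1.4  1.2  3.6]
38 44 [-1.   0.6  2.7]
42 45 [-1.1  0.8  2.7]
46 46 [-0.9  0.9  2.6]
50 46 [-0.6  6.2 10.7]
54 42 [-0.2  1.1  3.2]
58 49 [-1.2  1.2  2.9]
62 46 [-0.5  1.1  3. ]
66 47 [-1.6  0.4  2.7]
70 45 [-0.8  1.4  3.6]
74 47 [-1.7  0.8  3.6]
78 49 [-1.8  1.4  3.1]
82 45 [-1.3  0.8  2.6]
86 47 [-1.1  0.6  3.2]
90 49 [-1.3  0.8  3.1]
94 45 [-1.3  0.7  2.5]
98 47 [-1.9  0.8  2.5]
102 49 [-0.9  0.8  3.2]
106 51 [-1.4  1.1  9.8]
110 40 [-0.9  3.  10.4]
114 47 [-1.3  0.9  2.2]
118 18 [-1.7  0.6  2. ]
t 4.8 gp [ 0.5626 -0.1077  0.2592] yaw 176.7 gap 0.412 F [-0.2 -0.8 -1.3] q6 -1.89
[np.float64(0.4), np.float64(-2.1), np.float64(82.6)] turn 0.2
```

View pics/side1.png

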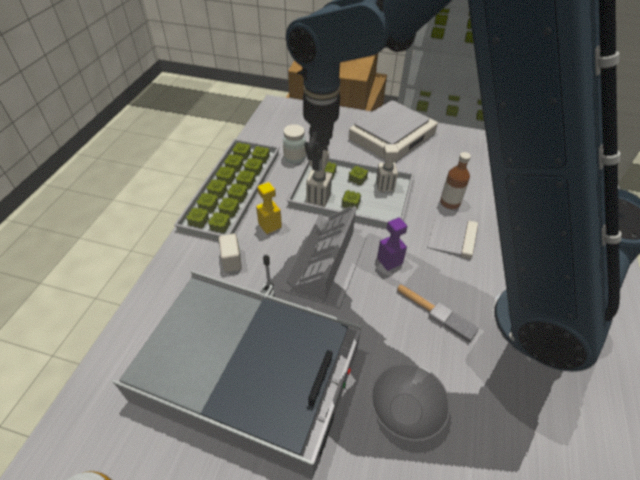

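Request:
servo_tool:
  rows:
    - [[0.4,-3,40],0.2,-1]
    - [[0.4,-3,70],0.2,-1]
    - [[0.4,-3,78],0.2,-1]
    - [[0.4,-3,78],0.2,-1]

```text
t: 5.2
tcp_pos: [0.5617, -0.1145, 0.3361]
tool_rot: [0.033, 0.999, -0.006, 0.004]
force: [3.0, -0.5, -2.0]
finger_gap: 0.409
```

Request:
servo_tool:
  rows:
    - [[0,0,2],0,-1]
    - [[0,0,4],0,-1]
    - [[0,0,6],0,-1]
    - [[0,0,8],0,-1]
    - [[0,0,8],0,-1]
  force: 30

```text
t: 5.7
tcp_pos: [0.5634, -0.1162, 0.331]
tool_rot: [0.034, 0.999, -0.008, 0.009]
force: [4.0, 0.2, 5.6]
finger_gap: 0.416
```

```bash
python3 - <<'E'
from h import *
plan(*[arc(t,-.081,-.001) for t in (0,10,20,30,40,45)])
snap('side')
s=snap('side');cv2.imwrite('pics/s2.png',cv2.resize(s['image'][100:320,200:460],None,fx=3,fy=2.7))
E
```

```text
t 5.7 gp [ 0.5634 -0.1162  0.176 ] yaw 176.2 gap 0.416 F [4.  0.2 5.6] q6 -1.89
[np.float64(1.7), np.float64(5.3), np.float64(4.5)] turn -0.3
[np.float64(17.6), np.float64(0.0), np.float64(2.2)] turn -0.0
[np.float64(18.7), np.float64(0.0), np.float64(5.1)] turn -0.0
[np.float64(18.7), np.float64(-0.0), np.float64(8.4)] turn -0.0
[np.float64(17.7), np.float64(-0.0), np.float64(11.8)] turn -0.0
[np.float64(8.2), np.float64(0.0), np.float64(7.2)] turn -0.0
```

View pics/s2.png

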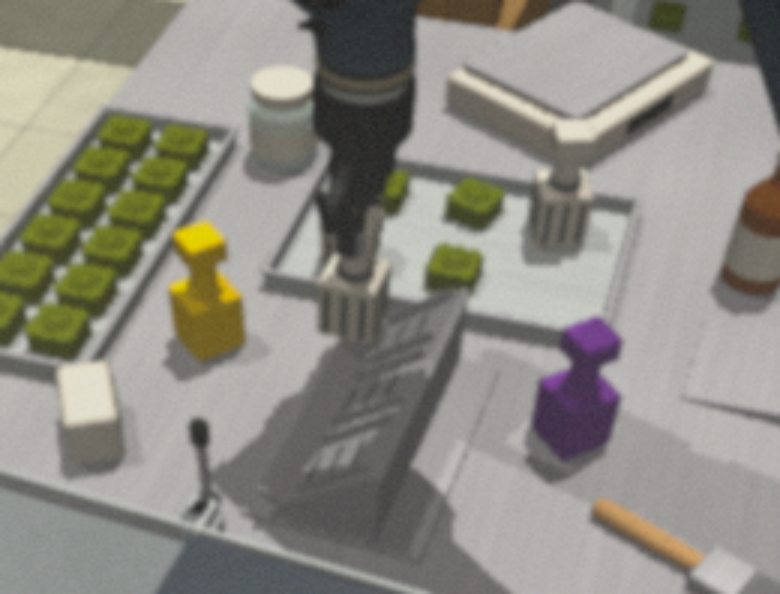

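```bash
cat >> h.py <<'E'
from scipy.spatial.transform import Rotation as Ro
def plan(*wps):
    s=sense(); R=Ro.from_quat(s['tool_rot']); M=R.as_matrix(); p=s['tcp_pos']+M[:,2]*.155; a=np.degrees(np.arctan2(M[1,0],M[0,0]))%360
    print('t',round(s['t'],1),'gp',np.round(p,4),'yaw',round(a,1),'ztool',np.round(M[:,2],4),'gap',round(float(s['finger_gap']),3),'F',np.round(s['force'],1),'q6',round(float(s['q'][5]),2))
    for x,y,z,w in wps:
        d=(np.array([x,y,z])-p)*1000; turn=-((w-a+180)%360-180)
        # shift moves TCP; turn about tool z leaves grasp point on axis
        print(np.round(M.T@d,1).tolist(),'turn',round(turn,1))
        M=M@Ro.from_euler('z',turn,degrees=True).as_matrix(); p=np.array([x,y,z]); a=w
E
python3 - <<'E'
from h import *
b=arc(0,-.081,.006)
plan(b,*[arc(t,-.081,-.001) for t in (0,10,20,30,40,45)])
E
```

```text
t 5.8 gp [ 0.5661 -0.1187  0.176 ] yaw 176.2 ztool [ 0.0175 -0.0162 -0.9997] gap 0.413 F [ 4.5 -0.8  5.9] q6 -1.89
[4.6, 7.6, -2.8] turn -0.3
[0.1, 0.1, 7.0] turn -0.0
[17.6, 0.0, 1.9] turn -0.0
[18.8, 0.1, 4.8] turn -0.0
[18.8, 0.1, 8.1] turn -0.0
[17.9, 0.2, 11.5] turn -0.0
[8.3, 0.1, 7.0] turn -0.0
```

Request:
servo_tool:
  rows:
    - [[2,4,-10],0,-1]
    - [[4.6,7.6,-15],-0.3,-1]
    - [[4.6,7.6,-15],-0.3,-1]
    - [[4.6,7.6,-15],-0.3,-1]
    - [[4.6,7.6,-15],-0.3,-1]
  force: 50

```text
t: 6.3
tcp_pos: [0.5586, -0.108, 0.3452]
tool_rot: [0.031, 0.999, -0.008, 0.008]
force: [0.2, -0.2, -1.8]
finger_gap: 0.415
```

```bash
python3 - <<'E'
from h import *
plan(*[arc(t,-.081,-.001) for t in (0,10,20,30,40,45)])
E
```

```text
t 6.3 gp [ 0.5611 -0.1104  0.1902] yaw 176.5 ztool [ 0.0157 -0.0157 -0.9998] gap 0.415 F [ 0.2 -0.2 -1.8] q6 -1.89
[-0.7, -0.1, 18.7] turn -0.0
[17.6, 0.0, 1.9] turn -0.0
[18.8, 0.1, 4.8] turn -0.0
[18.8, 0.1, 8.1] turn -0.0
[17.9, 0.2, 11.5] turn -0.0
[8.3, 0.1, 7.0] turn -0.0
```

Request:
servo_tool:
  rows:
    - [[-0.7,1.5,10],0,-1]
    - [[-0.7,1.5,16],0,-1]
    - [[-0.7,1.5,18],0,-1]
    - [[-0.7,1.5,18],0,-1]
  force: 30

```text
t: 6.7
tcp_pos: [0.5598, -0.1068, 0.3265]
tool_rot: [0.031, 0.999, -0.007, 0.008]
force: [0.8, 0.0, -2.0]
finger_gap: 0.413
```

Request:
servo_tool:
  rows:
    - [[8,0,2],0,-1]
    - [[17.6,0,3],0,-1]
    - [[27,0,5],0,-1]
    - [[36.4,0,8],0,-1]
    - [[46,0,12],0,-1]
    - [[55,0,16],0,-1]
    - [[64,0,21],0,-1]
    - [[64,0,21],0,-1]
  force: 20

```text
t: 7.5
tcp_pos: [0.4969, -0.1036, 0.3063]
tool_rot: [0.031, 0.999, -0.009, 0.011]
force: [1.6, 0.8, 5.9]
finger_gap: 0.414
```

```bash
python3 - <<'E'
from h import *
plan(*[arc(t,-.081,-.001) for t in (40,45)])
s=snap('side');cv2.imwrite('pics/s3.png',cv2.resize(s['image'][100:320,200:460],None,fx=3,fy=2.7))
E
```

```text
t 7.5 gp [ 0.5003 -0.1064  0.1513] yaw 176.4 ztool [ 0.022  -0.0181 -0.9996] gap 0.414 F [1.6 0.8 5.9] q6 -1.93
[10.9, -0.5, 7.2] turn -0.1
[8.4, 0.1, 7.0] turn -0.0
```

View pics/s3.png

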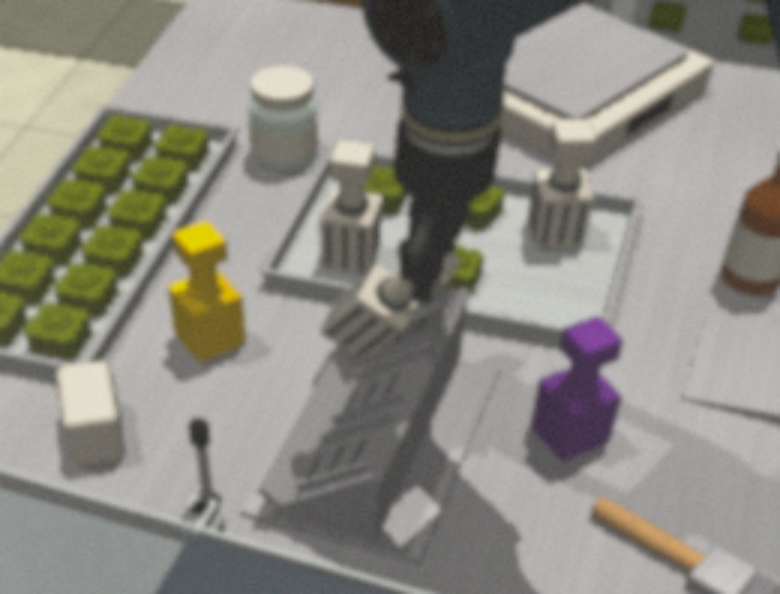

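Request:
servo_tool:
  rows:
    - [[7,0,4],0,-1]
    - [[13,0,9],0,-1]
    - [[19.3,0,14.5],0,-1]
    - [[19.3,0,14.5],0,-1]
    - [[19.3,0,14.5],0,0.1]
    - [[19.3,0,14.5],0,0.3]
    - [[19.3,0,14.5],0,0.3]
    - [[19.3,0,14.5],0,0.3]

```text
t: 8.35
tcp_pos: [0.4779, -0.1027, 0.291]
tool_rot: [0.031, 0.999, -0.008, 0.01]
force: [-0.0, 0.3, 0.6]
finger_gap: 0.646
```

Request:
servo_tool:
  rows:
    - [[0,0,-40],0,0.3]
    - [[0,0,-80],0,0.3]
    - [[0,0,-110],0,0.3]
    - [[0,0,-110],0,0.3]
    - [[0,0,-110],0,0.3]

```text
t: 8.85
tcp_pos: [0.4754, -0.1006, 0.4013]
tool_rot: [0.031, 0.999, -0.009, 0.011]
force: [0.6, -0.6, -0.4]
finger_gap: 0.65
```

```bash
python3 - <<'E'
from h import *
caps()
c,s=np.cos(np.radians(YD)),np.sin(np.radians(YD))
W=cloud(snap('side')); P=W.reshape(-1,3)
xi=(P[:,:2]-[.535,-.028])@[c,s]; eta=(P[:,:2]-[.535,-.028])@[-s,c]
# points in mould frame: distance above slope & along
u=(-(xi-XC)+(P[:,2]-ZC))*.7071; w=((xi-XC)+(P[:,2]-ZC))*.7071
k=(abs(eta+.081)<.04)&(u>-.03)&(u<.16)&(w>.035)&(w<.06); 
print(k.sum(),'w',np.percentile(w[k],[5,50,95]).round(4),'u',np.percentile(u[k],[1,99]).round(4),'eta',np.percentile(eta[k],[2,98]).round(4))
for a in(.01,.03,.05): 
    j=k&(abs(u-a)<.01);print(a,j.sum(),np.percentile(w[j],90).round(4) if j.sum() else '',np.percentile(eta[j],[3,97]).round(4) if j.sum() else '')
plan((.610,-.262,.20,182.4),(.4268,-.3565,.20,199.8))
E
```

```text
cap [ 610.3 -262. ] [35.2 37.6] 0.9
cap [ 427.1 -356.8] [35.9 38. ] 19.7
521 w [0.0362 0.0451 0.0526] u [0.0013 0.1387] eta [-0.1025 -0.0553]
0.01 75 0.0525 [-0.0998 -0.0548]
0.03 82 0.0527 [-0.0998 -0.0553]
0.05 88 0.0526 [-0.1015 -0.0555]
t 8.9 gp [ 0.4778 -0.1031  0.2449] yaw 176.4 ztool [ 0.0175 -0.0163 -0.9997] gap 0.648 F [-0.1 -0.1 -0.5] q6 -1.94
[-141.0, -149.7, 49.8] turn -6.0
[187.0, -86.8, -1.7] turn -17.4
```

Request:
servo_tool:
  rows:
    - [[-47,-50,20],-2,0.6]
    - [[-94,-100,40],-4,0.6]
    - [[-141,-150,50],-6,0.6]
    - [[-141,-150,50],-6,0.6]
    - [[-141,-150,50],-6,0.6]
    - [[-141,-150,50],-6,0.6]

```text
t: 9.55
tcp_pos: [0.6075, -0.2613, 0.3515]
tool_rot: [-0.02, 1.0, -0.007, 0.007]
force: [-0.4, 0.7, -0.2]
finger_gap: 0.798
```

```bash
python3 -c "
from h import *
plan((.6103,-.262,.128,181.8))"
```

```text
t 9.6 gp [ 0.6097 -0.2635  0.1965] yaw 182.3 ztool [ 0.0139 -0.0141 -0.9998] gap 0.798 F [-0.4  0.7 -0.2] q6 -2.18
[0.2, 2.5, 68.5] turn 0.5
```

Request:
servo_tool:
  rows:
    - [[0.2,2.5,40],0.5,0.6]
    - [[0.2,2.5,68.5],0.5,0.6]
    - [[0.2,2.5,68.5],0.5,0.6]
    - [[0.2,2.5,68.5],0.5,-1]
    - [[0.2,2.5,68.5],0.5,-1]
    - [[0.2,2.5,68.5],0.5,-1]
    - [[0.2,2.5,68.5],0.5,-1]
    - [[0.2,2.5,68.5],0.5,-1]
  force: 50

```text
t: 10.35
tcp_pos: [0.6089, -0.26, 0.2854]
tool_rot: [-0.016, 1.0, -0.008, 0.009]
force: [-0.6, 0.0, 6.8]
finger_gap: 0.416
```

Request:
servo_tool:
  rows:
    - [[0,0,-10],0,-1]
    - [[0,0,-50],0,-1]
    - [[0,0,-90],0,-1]
    - [[0,0,-125],0,-1]
    - [[0,0,-125],0,-1]
    - [[0,0,-125],0,-1]

```text
t: 10.95
tcp_pos: [0.6064, -0.2579, 0.4117]
tool_rot: [-0.016, 1.0, -0.009, 0.009]
force: [-1.2, 0.0, -2.3]
finger_gap: 0.416
```

```bash
python3 -c "
from h import *
a=arc(0,-.001)
plan((a[0],a[1],.26,a[3]),arc(0,-.001,.015))"
```

```text
t 10.9 gp [ 0.6093 -0.2605  0.2567] yaw 181.8 ztool [ 0.0191 -0.0171 -0.9997] gap 0.416 F [-1.2  0.  -2.3] q6 -2.17
[35.0, 230.7, -8.0] turn 5.3
[1.5, 1.1, 72.4] turn -0.0
```

Request:
servo_tool:
  rows:
    - [[7,46,-8],1,-1]
    - [[14,92,-8],2,-1]
    - [[21,138,-8],3,-1]
    - [[28,184,-8],4,-1]
    - [[35,230.7,-8],5.3,-1]
    - [[35,230.7,-8],5.3,-1]
    - [[35,230.7,-8],5.3,-1]
    - [[35,230.7,-8],5.3,-1]

```text
t: 11.75
tcp_pos: [0.564, -0.029, 0.414]
tool_rot: [0.03, 0.999, -0.008, 0.009]
force: [-0.6, -0.9, -1.3]
finger_gap: 0.412
```

```bash
python3 -c "
from h import *
plan(arc(0,-.001,.0),arc(0,-.001,.0))
W=cloud(snap('side')); P=W.reshape(-1,3)
k=(abs(P[:,0]-.567)<.05)&(abs(P[:,1]+.03)<.05)&(P[:,2]>.12)&(P[:,2]<.19); Q=P[k]
print(k.sum(), np.percentile(Q,[1,99],axis=0).round(4))
for z in (.14,.16,.18):
  q=Q[abs(Q[:,2]-z)<.008]; print(z,np.percentile(q,[2,98],axis=0).round(4)[:,:2].tolist())
"
```

```text
t 11.8 gp [ 0.5667 -0.0316  0.259 ] yaw 176.5 ztool [ 0.0174 -0.0172 -0.9997] gap 0.412 F [-0.6 -0.9 -1.3] q6 -1.75
[1.5, 2.1, 86.4] turn 0.0
[0.0, 0.0, 0.0] turn -0.0
449 [[ 0.5418 -0.0517  0.1348]
 [ 0.5917 -0.0042  0.1897]]
0.14 [[0.5422, -0.0446], [0.5919, -0.0049]]
0.16 [[0.542, -0.0505], [0.5914, -0.0042]]
0.18 [[0.542, -0.0495], [0.5907, -0.0043]]
```

Request:
servo_tool:
  rows:
    - [[0.5,1,40],0,-1]
    - [[1.2,1.7,70],0,-1]
    - [[1.5,2,81],0,-1]
    - [[1.5,2,84.5],0,-1]
    - [[1.5,2,84.5],0,-1]
  force: 30

```text
t: 12.3
tcp_pos: [0.5643, -0.029, 0.3288]
tool_rot: [0.032, 0.999, -0.007, 0.008]
force: [1.1, 4.6, -3.8]
finger_gap: 0.415
```

Request:
servo_tool:
  rows:
    - [[8,0,2],0,-1]
    - [[17.6,0,3],0,-1]
    - [[27,0,5],0,-1]
    - [[36.4,0,8],0,-1]
    - [[46,0,12],0,-1]
    - [[55,0,16],0,-1]
    - [[64,0,21],0,-1]
    - [[64,0,21],0,-1]
  force: 20

```text
t: 13.1
tcp_pos: [0.5019, -0.0255, 0.3096]
tool_rot: [0.033, 0.999, -0.008, 0.013]
force: [0.8, 4.9, 10.3]
finger_gap: 0.411
```

```bash
python3 - <<'E'
from h import *
plan(arc(45,-.001,-.001),arc(45,-.001,.11))
E
```

```text
t 13.1 gp [ 0.5058 -0.0279  0.1547] yaw 176.3 ztool [ 0.0251 -0.0159 -0.9996] gap 0.411 F [ 0.8  4.9 10.3] q6 -1.77
[20.1, 0.9, 17.4] turn -0.2
[-2.9, -1.6, -111.0] turn -0.0
```

Request:
servo_tool:
  rows:
    - [[7,1,5],0,-1]
    - [[13,1,11],0,-1]
    - [[20,1,17],0,-1]
    - [[20,1,17],0,-1]

```text
t: 13.5
tcp_pos: [0.4834, -0.0239, 0.2937]
tool_rot: [0.032, 0.999, -0.008, 0.016]
force: [1.4, 3.9, 5.2]
finger_gap: 0.41
```

Request:
servo_tool:
  rows:
    - [[0,0,0],0,0.1]
    - [[0,0,0],0,0.3]
    - [[0,0,0],0,0.3]
    - [[0,0,0],0,0.3]
    - [[0,0,0],0,0.3]

```text
t: 14.0
tcp_pos: [0.4833, -0.024, 0.2935]
tool_rot: [0.032, 0.999, -0.008, 0.015]
force: [0.7, 0.1, -0.1]
finger_gap: 0.654
```

Request:
servo_tool:
  rows:
    - [[-3,-1.6,-40],0,0.3]
    - [[-3,-1.6,-80],0,0.3]
    - [[-3,-1.6,-110],0,0.3]
    - [[-3,-1.6,-110],0,0.3]
    - [[-3,-1.6,-110],0,0.3]

```text
t: 14.5
tcp_pos: [0.4826, -0.0238, 0.4038]
tool_rot: [0.032, 0.999, -0.008, 0.016]
force: [0.4, -0.6, -1.0]
finger_gap: 0.649
```

```bash
cat >> h.py <<'E'
def parked(e0):
    c,s=np.cos(np.radians(YD)),np.sin(np.radians(YD))
    for n in('side','top'):
        P=cloud(snap(n)).reshape(-1,3)
        xi=(P[:,:2]-[.535,-.028])@[c,s]; eta=(P[:,:2]-[.535,-.028])@[-s,c]
        u=(-(xi-XC)+(P[:,2]-ZC))*.7071; w=((xi-XC)+(P[:,2]-ZC))*.7071
        k=(abs(eta-e0)<.036)&(u>-.03)&(u<.16)&(w>.03)&(w<.08)
        print(n,e0,k.sum(),'u',np.percentile(u[k],[1,99]).round(4),end=' ')
        for a in(.01,.03,.05,.126):
            j=k&(abs(u-a)<.01)
            if j.sum()>5: print(a,j.sum(),'w',np.percentile(w[j],[50,90]).round(4),'eta',np.percentile(eta[j],[3,97]).round(4),end='; ')
        print()
E
python3 - <<'E'
from h import *
parked(-.081);parked(-.001)
caps()
plan((.4268,-.3565,.20,199.8),(.4268,-.3565,.128,199.8))
E
```

```text
side -0.081 568 u [0.0022 0.1389] 0.01 75 w [0.0511 0.0524] eta [-0.0991 -0.0549]; 0.03 82 w [0.0509 0.0524] eta [-0.1005 -0.0558]; 0.05 100 w [0.0508 0.0526] eta [-0.0999 -0.0545]; 0.126 69 w [0.0431 0.0452] eta [-0.0934 -0.0617]; 
top -0.081 97 u [-0.0034  0.1408] 0.01 25 w [0.0511 0.0534] eta [-0.104  -0.0653]; 0.126 26 w [0.0426 0.0452] eta [-0.0995 -0.0906]; 
side -0.001 693 u [-0.     0.138] 0.01 93 w [0.051  0.0524] eta [-0.0206  0.0247]; 0.03 101 w [0.0506 0.0525] eta [-0.0243  0.0244]; 0.05 107 w [0.0509 0.0526] eta [-0.02   0.025]; 0.126 100 w [0.0427 0.0451] eta [-0.0158  0.0176]; Traceback (most recent call last):
  File "<stdin>", line 2, in <module>
  File "h.py", line 56, in parked
    print(n,e0,k.sum(),'u',np.percentile(u[k],[1,99]).round(4),end=' ')
                           ~~~~~~~~~~~~~^^^^^^^^^^^^^
    return _quantile_unchecked(
        a, q, axis, out, overwrite_input, method, keepdims, weights)
    return _ureduce(a,
                    func=_quantile_ureduce_func,
    ...<5 lines>...
                    overwrite_input=overwrite_input,
                    method=method)
    r = func(a, **kwargs)
    result = _quantile(arr,
                       quantiles=q,
    ...<2 lines>...
                       out=out,
                       weights=wgt)
    slices_having_nans = np.isnan(arr[-1, ...])
                                  ~~~^^^^^^^^^
IndexError: index -1 is out of bounds for axis 0 with size 0
```

```bash
sed -i "s/for n in('side','top'):/for n in('side',):/" h.py
python3 - <<'E'
from h import *
caps()
plan((.4268,-.3565,.20,199.8),(.4268,-.3565,.128,199.8))
E
```

```text
cap [ 426.8 -356.4] [36.1 38.3] 20.1
t 14.8 gp [ 0.4867 -0.0264  0.2472] yaw 176.3 ztool [ 0.0272 -0.0167 -0.9995] gap 0.651 F [ 0.6 -0.2  0.1] q6 -1.78
[39.8, -332.6, 51.1] turn -23.5
[1.4, 1.8, 72.0] turn -0.0
```

Request:
servo_tool:
  rows:
    - [[6,-48,0],-3,0.6]
    - [[12,-96,0],-6,0.6]
    - [[18,-144,0],-9,0.6]
    - [[24,-192,10],-12,0.6]
    - [[29,-240,20],-16,0.6]
    - [[34,-288,30],-20,0.6]
    - [[39.8,-332.6,51],-23.5,0.6]
    - [[39.8,-332.6,51],-23.5,0.6]

```text
t: 15.55
tcp_pos: [0.4212, -0.3592, 0.3518]
tool_rot: [-0.169, 0.985, -0.01, 0.011]
force: [-0.2, 0.7, -0.8]
finger_gap: 0.801
```

Request:
servo_tool:
  rows:
    - [[0,0,0],0,0.6]
    - [[0,0,0],0,0.6]

```text
t: 15.75
tcp_pos: [0.4211, -0.3588, 0.3509]
tool_rot: [-0.169, 0.986, -0.009, 0.01]
force: [1.1, 0.2, 0.2]
finger_gap: 0.803
```

```bash
python3 - <<'E'
from h import *
plan((.4268,-.3565,.128,199.9))
E
```

```text
t 15.8 gp [ 0.4247 -0.361   0.196 ] yaw 199.5 ztool [ 0.0235 -0.0145 -0.9996] gap 0.803 F [1.1 0.2 0.2] q6 -2.83
[-2.3, 5.0, 67.9] turn -0.4
```

Request:
servo_tool:
  rows:
    - [[-2.3,5,40],1,0.6]
    - [[-2.3,5,68],1,0.6]
    - [[-2.3,5,68],1,0.6]
    - [[-2.3,5,68],1,-1]
    - [[-2.3,5,68],1,-1]
    - [[-2.3,5,68],1,-1]
    - [[-2.3,5,68],1,-1]
    - [[-2.3,5,68],1,-1]
  force: 50

```text
t: 16.55
tcp_pos: [0.4237, -0.3544, 0.2849]
tool_rot: [-0.16, 0.987, -0.01, 0.012]
force: [0.5, 1.8, 6.6]
finger_gap: 0.418
```

Request:
servo_tool:
  rows:
    - [[0,0,-10],0,-1]
    - [[0,0,-50],2,-1]
    - [[0,0,-100],4,-1]
    - [[0,0,-150],8,-1]
    - [[0,0,-175],8,-1]
    - [[0,0,-175],8,-1]
    - [[0,0,-175],8,-1]

```text
t: 17.25
tcp_pos: [0.4186, -0.3511, 0.4602]
tool_rot: [-0.091, 0.996, -0.01, 0.012]
force: [0.1, -0.1, -2.0]
finger_gap: 0.414
```

```bash
python3 -c "
from h import *
a=arc(0,.079)
plan((.57,-.15,.32,a[3]),(a[0],a[1],.27,a[3]))"
```

```text
t 17.2 gp [ 0.4227 -0.3537  0.3053] yaw 190.4 ztool [ 0.0264 -0.0171 -0.9995] gap 0.414 F [ 0.1 -0.1 -2. ] q6 -2.66
[-182.1, 173.4, -14.3] turn 13.9
[11.7, 199.4, 46.6] turn -0.0
```

Request:
servo_tool:
  rows:
    - [[-34,33,-15],3,-1]
    - [[-68,66,-15],6,-1]
    - [[-102,99,-15],9,-1]
    - [[-136,132,-15],12,-1]
    - [[-170,163,-15],13.9,-1]
    - [[-182,173.4,-15],13.9,-1]
    - [[-182,173.4,-15],13.9,-1]

```text
t: 17.95
tcp_pos: [0.5665, -0.1452, 0.473]
tool_rot: [0.028, 1.0, -0.007, 0.011]
force: [-0.5, -0.6, -1.3]
finger_gap: 0.417
```

Request:
servo_tool:
  rows:
    - [[2,45,0],0,-1]
    - [[5,90,10],0,-1]
    - [[8,135,30],0,-1]
    - [[11.7,180,46],0,-1]
    - [[11.7,199.4,46],0,-1]
    - [[11.7,199.4,46],0,-1]
    - [[11.7,199.4,46],0,-1]

```text
t: 18.65
tcp_pos: [0.5669, 0.0527, 0.4231]
tool_rot: [0.028, 1.0, -0.008, 0.01]
force: [0.2, -0.7, -0.7]
finger_gap: 0.416
```

```bash
python3 -c "
from h import *
plan(arc(0,.079,.0))
W=cloud(snap('side')); P=W.reshape(-1,3); c=arc(0,.079);print(c)
k=(abs(P[:,0]-c[0])<.05)&(abs(P[:,1]-c[1])<.05)&(P[:,2]>.125)&(P[:,2]<.2); Q=P[k]
for z in (.14,.16,.18):
  q=Q[abs(Q[:,2]-z)<.008]; print(z,np.percentile(q,[2,98],axis=0).round(4)[:,:2].tolist())
"
```

```text
t 18.6 gp [0.57   0.0502 0.2682] yaw 176.8 ztool [ 0.0203 -0.0161 -0.9997] gap 0.416 F [ 0.2 -0.7 -0.7] q6 -1.61
[0.1, 0.2, 95.7] turn 0.3
(np.float64(0.571809062373481), np.float64(0.04889628757739346), np.float64(0.17255399999999999), 176.5)
0.14 [[0.5459, 0.0584], [0.5941, 0.0775]]
0.16 [[0.5443, 0.0379], [0.5943, 0.0783]]
0.18 [[0.5445, 0.0388], [0.5937, 0.0785]]
```

Request:
servo_tool:
  rows:
    - [[0,-0.8,40],0.3,-1]
    - [[0,-0.8,75],0.3,-1]
    - [[0,-0.8,91],0.3,-1]
    - [[0,-0.8,94],0.3,-1]
    - [[0,-0.8,94],0.3,-1]
  force: 30

```text
t: 19.2
tcp_pos: [0.5709, 0.0476, 0.3301]
tool_rot: [0.032, 0.999, -0.008, 0.014]
force: [3.8, -2.1, -2.1]
finger_gap: 0.412
```

Request:
servo_tool:
  rows:
    - [[8,0,2],0,-1]
    - [[17.6,0,3],0,-1]
    - [[27,0,5],0,-1]
    - [[36.4,0,8],0,-1]
    - [[46,0,12],0,-1]
    - [[55,0,16],0,-1]
    - [[64,0,21],0,-1]
    - [[64,0,21],0,-1]
  force: 20

```text
t: 20.0
tcp_pos: [0.5057, 0.0515, 0.3063]
tool_rot: [0.032, 0.999, -0.008, 0.012]
force: [3.0, -0.5, 0.9]
finger_gap: 0.413
```

```bash
python3 - <<'E'
from h import *
plan(arc(45,.079,-.001),arc(45,.079,.11))
E
```

```text
t 20.0 gp [0.5093 0.0488 0.1514] yaw 176.3 ztool [ 0.0229 -0.0174 -0.9996] gap 0.413 F [ 3.  -0.5  0.9] q6 -1.61
[18.8, 4.1, 14.1] turn -0.2
[-2.7, -1.8, -111.0] turn -0.0
```

Request:
servo_tool:
  rows:
    - [[6,1.5,4],0,-1]
    - [[12,3,8],0,-1]
    - [[18.8,3,14],0,-1]
    - [[18.8,3,14],0,-1]

```text
t: 20.4
tcp_pos: [0.4872, 0.0555, 0.2918]
tool_rot: [0.032, 0.999, -0.009, 0.012]
force: [3.7, -2.4, 5.7]
finger_gap: 0.414
```

Request:
servo_tool:
  rows:
    - [[0,0,0],0,0.1]
    - [[0,0,0],0,0.3]
    - [[0,0,0],0,0.3]
    - [[0,0,0],0,0.3]
    - [[0,0,0],0,0.3]

```text
t: 20.9
tcp_pos: [0.4867, 0.0557, 0.2914]
tool_rot: [0.032, 0.999, -0.008, 0.011]
force: [-0.5, -0.1, 0.5]
finger_gap: 0.646
```

Request:
servo_tool:
  rows:
    - [[-3,-1.8,-40],0,0.3]
    - [[-3,-1.8,-80],0,0.3]
    - [[-3,-1.8,-120],0,0.3]
    - [[-3,-1.8,-150],0,0.3]
    - [[-3,-1.8,-150],0,0.3]
    - [[-3,-1.8,-150],0,0.3]

```text
t: 21.5
tcp_pos: [0.4859, 0.0564, 0.4417]
tool_rot: [0.032, 0.999, -0.008, 0.012]
force: [0.3, -0.1, -0.3]
finger_gap: 0.647
```

```bash
python3 - <<'E'
from h import *
for e in(-.081,-.001,.079): parked(e)
s=snap('side');cv2.imwrite('pics/s4.png',cv2.resize(s['image'][100:460,100:460],None,fx=1.66,fy=1.66))
plan((.38,.22,.25,90),)
E
```

```text
side -0.081 392 u [0.0008 0.1387] 0.01 78 w [0.051  0.0524] eta [-0.1029 -0.0554]; 0.03 67 w [0.0511 0.0524] eta [-0.0881 -0.0555]; 0.05 55 w [0.0473 0.0527] eta [-0.0704 -0.0536]; 0.126 90 w [0.0428 0.0454] eta [-0.0958 -0.0622]; 
side -0.001 685 u [0.0013 0.1386] 0.01 81 w [0.0513 0.0524] eta [-0.022   0.0245]; 0.03 106 w [0.0505 0.0525] eta [-0.0221  0.0242]; 0.05 107 w [0.0509 0.0524] eta [-0.0211  0.0244]; 0.126 95 w [0.0436 0.045 ] eta [-0.015   0.0174]; 
side 0.079 872 u [0.002  0.1389] 0.01 112 w [0.0531 0.0586] eta [0.0654 0.1104]; 0.03 128 w [0.0536 0.0586] eta [0.0639 0.1102]; 0.05 132 w [0.0536 0.0583] eta [0.066  0.1095]; 0.126 121 w [0.046  0.0502] eta [0.069  0.1011]; 
t 21.7 gp [0.4887 0.0536 0.2849] yaw 176.3 ztool [ 0.018  -0.0171 -0.9997] gap 0.654 F [-0.9 -0.2  0.5] q6 -1.61
[119.7, 159.6, 30.1] turn 86.3
```

View pics/s4.png

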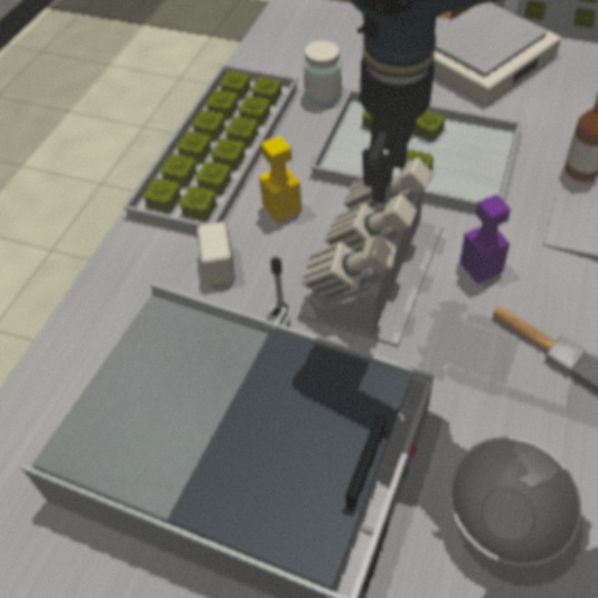

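```bash
python3 - <<'E'
from h import *
plan(arc(45,.0848,.002),arc(45,.0848,.008),arc(45,.078,.006),arc(45,.078,-.002),arc(45,.079,.13))
E
```

```text
t 21.7 gp [0.4887 0.0536 0.2849] yaw 176.3 ztool [ 0.018  -0.0171 -0.9997] gap 0.654 F [-0.9 -0.2  0.5] q6 -1.61
[0.4, 8.5, 145.0] turn -0.2
[-0.1, -0.1, -6.0] turn -0.0
[0.0, -6.8, 2.1] turn -0.0
[0.2, 0.1, 8.0] turn -0.0
[-2.5, -1.1, -132.0] turn -0.0
```

Request:
servo_tool:
  rows:
    - [[0.4,8.5,50],0,0.3]
    - [[0.4,8.5,100],0,0.3]
    - [[0.4,8.5,135],0,0.3]
    - [[0.4,8.5,145],0,0.3]
    - [[0.4,8.5,145],0,-1]
    - [[0.4,8.5,145],0,-1]
    - [[0.4,8.5,145],0,-1]
    - [[0.4,8.5,145],0,-1]
  force: 40

```text
t: 22.5
tcp_pos: [0.4891, 0.0623, 0.2962]
tool_rot: [0.032, 0.999, -0.008, 0.011]
force: [-0.4, -0.1, -1.1]
finger_gap: 0.453
```

Request:
servo_tool:
  rows:
    - [[0,0,-6],0,-1]
    - [[0,-3,-6],0,-1]
    - [[0,-6.8,-6],0,-1]
    - [[0,-6.8,-3],0,-1]
    - [[0,-6.8,3],0,-1]
    - [[0,-6.8,4],0,-1]
    - [[0,-6.8,4],0,-1]

```text
t: 23.2
tcp_pos: [0.4875, 0.0551, 0.293]
tool_rot: [0.031, 0.999, -0.009, 0.009]
force: [-6.4, -2.5, 14.2]
finger_gap: 0.447
```

```bash
python3 - <<'E'
from h import *
parked(.079)
plan(arc(45,.078,-.002))
E
```

```text
side 0.079 702 u [0.001  0.1582] 0.01 113 w [0.056  0.0601] eta [0.0597 0.1039]; 0.03 134 w [0.0555 0.0597] eta [0.0582 0.1041]; 0.05 127 w [0.055  0.0595] eta [0.0594 0.104 ]; 
t 23.2 gp [0.4902 0.0521 0.1381] yaw 176.4 ztool [ 0.0176 -0.0191 -0.9997] gap 0.448 F [-5.5 -2.3 14.1] q6 -1.6
[-0.7, 0.8, 2.3] turn -0.1
```

Request:
servo_tool:
  rows:
    - [[0,0,0],0,0.1]
    - [[0,0,-1],0,0.3]
    - [[0,0,-1],0,0.3]
    - [[0,0,-1],0,0.3]

```text
t: 23.65
tcp_pos: [0.4876, 0.0551, 0.2938]
tool_rot: [0.031, 0.999, -0.009, 0.009]
force: [-0.5, -0.5, 0.2]
finger_gap: 0.651
```

```bash
python3 - <<'E'
from h import *
parked(.079)
E
```

```text
side 0.079 665 u [0.0003 0.1567] 0.01 112 w [0.0532 0.0592] eta [0.063  0.1072]; 0.03 126 w [0.0532 0.059 ] eta [0.063  0.1069]; 0.05 130 w [0.0533 0.0585] eta [0.0613 0.1068];
```

Request:
servo_tool:
  rows:
    - [[0,0,0],0,-1]
    - [[0,0,0],0,-1]
    - [[0,0,0],0,-1]
    - [[0,0,0],0,-1]
    - [[0,0,-8],0,-1]
    - [[0,-2,-8],0,-1]
    - [[0,-4,-8],0,-1]

```text
t: 24.4
tcp_pos: [0.4872, 0.0514, 0.3019]
tool_rot: [0.031, 0.999, -0.009, 0.009]
force: [0.2, 0.1, -1.1]
finger_gap: 0.453
```

Request:
servo_tool:
  rows:
    - [[0,0,3],0,-1]
    - [[0,0,7],0,-1]
    - [[0,0,9],0,-1]
    - [[0,0,9],0,-1]
  force: 20

```text
t: 24.8
tcp_pos: [0.4872, 0.0513, 0.294]
tool_rot: [0.031, 0.999, -0.009, 0.009]
force: [-3.2, 0.1, 11.7]
finger_gap: 0.458
```

```bash
python3 - <<'E'
from h import *
parked(.079)
plan(arc(45,.078,-.002))
E
```

```text
side 0.079 701 u [0.0019 0.1574] 0.01 118 w [0.0542 0.0599] eta [0.0588 0.1028]; 0.03 128 w [0.0546 0.06  ] eta [0.0576 0.1025]; 0.05 133 w [0.0546 0.0598] eta [0.0593 0.1028]; 0.126 6 w [0.0314 0.0332] eta [0.1007 0.1078]; 
t 24.9 gp [0.49   0.0483 0.139 ] yaw 176.5 ztool [ 0.018  -0.019  -0.9997] gap 0.461 F [-3.9  0.2 11.9] q6 -1.61
[-0.7, 4.6, 3.2] turn -0.0
```

Request:
servo_tool:
  rows:
    - [[0,0,0],0,0.1]
    - [[0,0,-1],0,0.3]
    - [[0,0,-1],0,0.3]
    - [[0,0,-1],0,0.3]

```text
t: 25.25
tcp_pos: [0.4872, 0.0513, 0.2947]
tool_rot: [0.031, 0.999, -0.009, 0.009]
force: [-0.1, -0.2, -0.7]
finger_gap: 0.648
```

```bash
cat >> h.py <<'E'
def face(e0):
    c,s=np.cos(np.radians(YD)),np.sin(np.radians(YD))
    P=cloud(snap('side')).reshape(-1,3); xi=(P[:,:2]-[.535,-.028])@[c,s]; eta=(P[:,:2]-[.535,-.028])@[-s,c]
    u=(-(xi-XC)+(P[:,2]-ZC))*.7071; w=((xi-XC)+(P[:,2]-ZC))*.7071
    k=(abs(eta-e0)<.037)&(u>.005)&(u<.065)&(w>.0)&(w<.08)
    for e in np.arange(e0-.036,e0+.037,.004):
        j=k&(abs(eta-e)<.002); print(round(e*1000),j.sum(),np.percentile(w[j]*1000,[5,50,95]).round(1) if j.sum()>3 else '')
E
python3 - <<'E'
from h import *
parked(.079); face(.079)
E
```

```text
side 0.079 670 u [0.0006 0.1573] 0.01 121 w [0.0534 0.0596] eta [0.0604 0.1035]; 0.03 122 w [0.0534 0.0594] eta [0.0597 0.1049]; 0.05 137 w [0.0533 0.0595] eta [0.0602 0.1038]; 0.126 6 w [0.0328 0.0351] eta [0.1084 0.1147]; 
43 0 
47 0 
51 0 
55 3 
59 19 [52.5 60.6 61.4]
63 23 [ 1.6 59.7 60.7]
67 26 [56.5 58.7 60.6]
71 27 [ 4.2 57.6 59.5]
75 20 [52.6 56.5 57.8]
79 18 [46.7 56.2 57.2]
83 30 [53.4 55.4 57. ]
87 23 [52.6 54.3 55.4]
91 32 [ 0.7 52.8 54.5]
95 96 [ 2.3 11.5 53.5]
99 124 [15.4 28.6 52.8]
103 109 [29.1 43.2 50.6]
107 27 [ 1.5  8.8 47.5]
111 51 [ 0.6  5.3 10.5]
115 16 [0.7 2.  2.7]
```

Request:
servo_tool:
  rows:
    - [[0,0,0],0,-1]
    - [[0,0,0],0,-1]
    - [[0,0,0],0,-1]
    - [[0,0,0],0,-1]
    - [[0,0,-8],0,-1]
    - [[0,4,-8],0,-1]
    - [[0,9.5,-8],0,-1]
    - [[0,9.5,-8],0,-1]
  force: 30

```text
t: 26.15
tcp_pos: [0.4874, 0.0615, 0.3024]
tool_rot: [0.03, 0.999, -0.009, 0.009]
force: [-0.5, 0.1, -1.2]
finger_gap: 0.453
```

Request:
servo_tool:
  rows:
    - [[0,0,3],0,-1]
    - [[0,0,7],0,-1]
    - [[0,0,10],0,-1]
    - [[0,0,10],0,-1]
  force: 20

```text
t: 26.55
tcp_pos: [0.4864, 0.0612, 0.2919]
tool_rot: [0.03, 0.999, -0.01, 0.007]
force: [-4.3, -3.2, 2.2]
finger_gap: 0.424
```

Request:
servo_tool:
  rows:
    - [[0,0,0],0,0.1]
    - [[0,0,-1],0,0.3]
    - [[0,0,-1],0,0.3]
    - [[0,0,-1],0,0.3]

```text
t: 26.95
tcp_pos: [0.4867, 0.0613, 0.293]
tool_rot: [0.03, 0.999, -0.009, 0.007]
force: [-0.8, 0.4, -0.6]
finger_gap: 0.648
```

```bash
python3 - <<'E'
from h import *
plan(arc(45,.0795,0))
parked(.079); face(.079)
E
```

```text
t 26.9 gp [0.4888 0.0583 0.138 ] yaw 176.6 ztool [ 0.0137 -0.0193 -0.9997] gap 0.648 F [-0.8  0.4 -0.6] q6 -1.59
[-2.5, -3.8, 0.4] turn 0.1
side 0.079 589 u [-0.0003  0.1542] 0.01 103 w [0.0509 0.0522] eta [0.061  0.1076]; 0.03 112 w [0.051  0.0525] eta [0.0616 0.1075]; 0.05 116 w [0.0513 0.0525] eta [0.0622 0.1077]; 
43 0 
47 0 
51 0 
55 2 
59 11 [51.  51.6 52.1]
63 12 [51.1 51.6 52.5]
67 21 [50.6 51.8 52.9]
71 16 [50.4 51.5 53. ]
75 17 [50.6 52.1 52.9]
79 17 [41.1 51.7 52.8]
83 24 [50.2 51.5 52.9]
87 16 [50.1 51.5 52.1]
91 18 [50.7 51.7 52.4]
95 11 [51.1 52.  53.1]
99 20 [51.3 52.  53. ]
103 63 [11.  41.3 52.1]
107 261 [ 7.3 28.6 49.5]
111 55 [ 1.2  5.6 11.1]
115 17 [0.4 1.9 3.1]
```

Request:
servo_tool:
  rows:
    - [[-2,-2,-40],0,0.3]
    - [[-2,-3,-80],0,0.3]
    - [[-2,-3,-120],0,0.3]
    - [[-2,-3,-120],0,0.3]

```text
t: 27.45
tcp_pos: [0.4884, 0.0605, 0.4182]
tool_rot: [0.03, 0.999, -0.01, 0.013]
force: [-0.1, -0.7, -0.3]
finger_gap: 0.648
```

Request:
servo_tool:
  rows:
    - [[0,0,-20],8.5,0]
    - [[0,0,-20],17,0]
    - [[0,0,-20],25.5,0]
    - [[0,0,-20],34,0]
    - [[0,0,-20],42.5,0]
    - [[0,0,-20],45.5,0]
    - [[0,0,-20],45.5,0]

```text
t: 28.15
tcp_pos: [0.4876, 0.061, 0.4374]
tool_rot: [0.414, 0.91, -0.004, 0.015]
force: [-0.9, -1.1, 0.2]
finger_gap: 0.501
```

Request:
servo_tool:
  rows:
    - [[0,0,0],8.5,0]
    - [[0,0,0],17,0]
    - [[0,0,0],25.5,0]
    - [[0,0,0],34,0]
    - [[0,0,0],42.5,0]
    - [[0,0,0],45.5,0]
    - [[0,0,0],45.5,0]

```text
t: 28.85
tcp_pos: [0.4875, 0.061, 0.437]
tool_rot: [0.733, 0.68, 0.002, 0.015]
force: [-0.1, -0.1, -0.1]
finger_gap: 0.499
```

```bash
python3 - <<'E'
from h import *
for e in(-.081,-.001,.079): parked(e)
plan((.4368,.3192,.20,85.6),(.4368,.3192,.121,85.6))
E
```

```text
side -0.081 435 u [0.0018 0.1143] 0.01 77 w [0.0514 0.0528] eta [-0.0993 -0.0554]; 0.03 65 w [0.0489 0.0524] eta [-0.0808 -0.0557]; 0.05 82 w [0.049  0.0523] eta [-0.0992 -0.0554]; 
side -0.001 683 u [0.0006 0.1384] 0.01 92 w [0.0508 0.0523] eta [-0.0219  0.0246]; 0.03 103 w [0.0513 0.0524] eta [-0.022  0.025]; 0.05 104 w [0.0511 0.0525] eta [-0.0201  0.0243]; 0.126 94 w [0.0432 0.0454] eta [-0.0134  0.0178]; 
side 0.079 764 u [0.0018 0.1385] 0.01 108 w [0.051  0.0524] eta [0.0614 0.1075]; 0.03 112 w [0.051  0.0527] eta [0.0638 0.1075]; 0.05 115 w [0.0512 0.0525] eta [0.0621 0.1082]; 0.126 113 w [0.0435 0.0451] eta [0.0657 0.1001]; 
t 29.0 gp [0.4913 0.0578 0.2822] yaw 85.7 ztool [ 0.0239 -0.0202 -0.9995] gap 0.499 F [0.3 0.8 1.1] q6 -0.01
[258.0, -76.0, 75.6] turn 0.1
[1.4, -2.0, 79.0] turn -0.0
```

Request:
servo_tool:
  rows:
    - [[46,-13,10],0,0]
    - [[92,-26,20],0,0]
    - [[138,-40,30],0,0]
    - [[184,-54,50],0,0]
    - [[230,-68,70],0,0]
    - [[258,-76,75],0,0]
    - [[258,-76,75],0,0]
    - [[258,-76,75],0,0]

```text
t: 29.8
tcp_pos: [0.4328, 0.3229, 0.3552]
tool_rot: [0.732, 0.681, 0.001, 0.016]
force: [-0.1, -1.2, 0.9]
finger_gap: 0.501
```

```bash
python3 - <<'E'
from h import *
plan((.4368,.3192,.121,85.6))
E
```

```text
t 29.8 gp [0.4364 0.3197 0.2003] yaw 85.8 ztool [ 0.0235 -0.0209 -0.9995] gap 0.501 F [-0.1 -1.2  0.9] q6 0.53
[1.1, -1.6, 79.2] turn 0.2
```

Request:
servo_tool:
  rows:
    - [[1.1,-1.6,45],0.2,0]
    - [[1.1,-1.6,79],0.2,0]
    - [[1.1,-1.6,79],0.2,0]
    - [[1.1,-1.6,79],0.2,-1]
    - [[1.1,-1.6,79],0.2,-1]
    - [[1.1,-1.6,79],0.2,-1]
    - [[1.1,-1.6,79],0.2,-1]
  force: 30

```text
t: 30.5
tcp_pos: [0.4339, 0.3223, 0.2781]
tool_rot: [0.733, 0.68, 0.003, 0.017]
force: [-0.1, -2.9, 7.2]
finger_gap: 0.134
```

Request:
servo_tool:
  rows:
    - [[0,10,0.2],0,-1]
    - [[0,30,0.7],0,-1]
    - [[0,50,1.2],0,-1]
    - [[0,70,1.7],0,-1]
    - [[0,90,2.2],0,-1]
    - [[0,110,2.7],0,-1]
    - [[0,130,3.2],0,-1]
    - [[0,130,3.2],0,-1]

```text
t: 31.3
tcp_pos: [0.5662, 0.3119, 0.2782]
tool_rot: [0.734, 0.679, 0.005, 0.018]
force: [2.7, -0.7, -4.1]
finger_gap: 0.129
```

```bash
python3 - <<'E'
from h import *
d=.185; plan((.4368+.997*d,.3192-.0767*d,.121,85.6))
E
```

```text
t 31.3 gp [0.5709 0.3088 0.1233] yaw 85.6 ztool [ 0.0307 -0.0198 -0.9993] gap 0.129 F [ 2.7 -0.7 -4.1] q6 0.43
[0.1, 50.4, 3.9] turn -0.0
```

Request:
servo_tool:
  rows:
    - [[0,12,0.5],0,-1]
    - [[0,24,1],0,-1]
    - [[0,34,1.4],0,-1]
    - [[0,42,1.6],0,-1]
    - [[0,46,1.8],0,-1]
    - [[0,48,1.8],0,-1]
    - [[0,50,1.8],0,-1]
    - [[0,50,1.8],0,-1]

```text
t: 32.1
tcp_pos: [0.6017, 0.3103, 0.2779]
tool_rot: [0.734, 0.68, -0.014, 0.003]
force: [-42.3, 3.0, 29.2]
finger_gap: 0.127
```

```bash
python3 - <<'E'
from h import *
d=.185; plan((.4368+.997*d,.3192-.0767*d,.121,85.6))
s=snap('top','top5.png'); W=cloud(s); np.save('top5.npy',W); cv2.imwrite('pics/t5.png',cv2.resize(s['image'][100:310,120:300],None,fx=3,fy=2.8))
E
```

```text
t 32.1 gp [0.5991 0.3066 0.1229] yaw 85.6 ztool [-0.0168 -0.0238 -0.9996] gap 0.127 F [-42.3   3.   29.2] q6 0.4
[0.2, 22.2, 1.6] turn 0.0
```

View pics/t5.png

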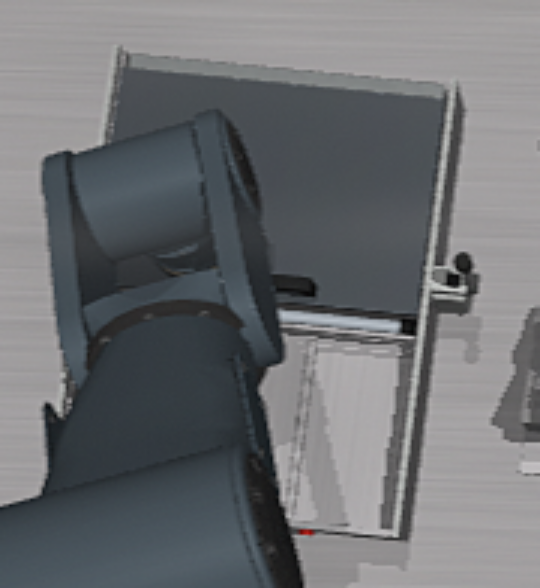

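Request:
servo_tool:
  rows:
    - [[0,0,0],0,-1]
    - [[0,0,0],0,0]
    - [[0,0,0],0,0]
    - [[0,0,0],0,0]

```text
t: 32.55
tcp_pos: [0.6032, 0.3101, 0.2784]
tool_rot: [0.734, 0.679, -0.013, 0.004]
force: [0.4, 0.1, 0.6]
finger_gap: 0.497
```

Request:
servo_tool:
  rows:
    - [[0,0,-40],0,0]
    - [[0,0,-80],0,0]
    - [[0,0,-130],0,0]
    - [[0,0,-170],0,0]
    - [[0,0,-170],0,0]
    - [[0,0,-170],0,0]

```text
t: 33.15
tcp_pos: [0.6062, 0.3136, 0.45]
tool_rot: [0.734, 0.679, -0.01, 0.005]
force: [-0.1, -0.7, -0.1]
finger_gap: 0.493
```

Request:
servo_tool:
  rows:
    - [[-46,0,0],-8.5,0.3]
    - [[-92,0,0],-17,0.3]
    - [[-138,0,0],-25.5,0.3]
    - [[-184,0,0],-34,0.3]
    - [[-210,-20,0],-42.5,0.3]
    - [[-210,-20,0],-45.5,0.3]
    - [[-210,-20,0],-45.5,0.3]

```text
t: 33.85
tcp_pos: [0.5697, 0.1045, 0.453]
tool_rot: [0.416, 0.909, -0.012, -0.001]
force: [-0.4, 0.3, -0.3]
finger_gap: 0.648
```

Request:
servo_tool:
  rows:
    - [[0,0,0],-8.5,0.3]
    - [[0,0,0],-17,0.3]
    - [[0,0,0],-25.5,0.3]
    - [[0,0,0],-34,0.3]
    - [[0,0,0],-42.5,0.3]
    - [[0,0,0],-45.5,0.3]
    - [[0,0,0],-45.5,0.3]

```text
t: 34.55
tcp_pos: [0.5701, 0.105, 0.4517]
tool_rot: [0.032, 0.999, -0.011, -0.007]
force: [-0.6, -0.6, 0.9]
finger_gap: 0.652
```

```bash
python3 - <<'E'
from h import *
s=snap('top','top6.png'); W=cloud(s); np.save('top6.npy',W)
Z=W[...,2]
# steriliser frame
c,sn=np.cos(np.radians(-4.45)),np.sin(np.radians(-4.45))
P=W.reshape(-1,3); X=P[:,:2]@[c,sn]; Y=P[:,:2]@[-sn,c]
np.set_printoptions(suppress=True)
o=np.array([.52,.31]); print('o',o@[c,sn],o@[-sn,c])
x0,y0=o@[c,sn],o@[-sn,c]
for nm,A,B in(('alongx',X-x0,Y-y0),('alongy',Y-y0,X-x0)):
    print(nm)
    for a in np.arange(-.16,.16,.004):
        for lim in ((-.1,-.06),(-.03,.03),(.05,.1)):
            j=(abs(A-a)<.002)&(B>lim[0])&(B<lim[1])&(P[:,2]<.14); print(round(a*1000) if lim[0]==-.1 else '',np.percentile(P[j,2]*1000,[10,50,90]).round() if j.sum()>4 else '-',end=' ')
        print()
h=(abs(X-x0)<.2)&(abs(Y-y0)<.1)&(P[:,2]>.11)&(P[:,2]<.14); print('handle',h.sum(),np.median(X[h]-x0),np.median(Y[h]-y0))
plan(arc(45,-.001,.13))
for e in(-.081,-.001,.079): parked(e)
E
```

```text
o 0.4943798013980021 0.349411808572166
alongx
-160 -  [-4. -0.  4.]  [-5. -0.  5.] 
-156 -  [-2.  1.  4.]  [-4. -1.  4.] 
-152 -  [-4. -0.  4.]  [-4.  1.  6.] 
-148 -  [-6. -0.  4.]  [-5. -1.  3.] 
-144 -  [-6. -0.  3.]  [-3.  1.  5.] 
-140 -  [-5.  1.  4.]  [-4.  1.  4.] 
-136 -  [-5. -0.  3.]  [-5. -1.  5.] 
-132 -  [-2.  1.  4.]  [-3.  1.  5.] 
-128 -  [-2.  0.  5.]  [-4. -0.  5.] 
-124 -  [-4.  1. 46.]  [-3. 34. 61.] 
-120 -  [ 6. 81. 88.]  [59. 82. 87.] 
-116 -  [81. 83. 88.]  [79. 83. 89.] 
-112 -  [17. 20. 24.]  [16. 19. 23.] 
-108 -  [17. 20. 24.]  [15. 21. 24.] 
-104 -  [15. 20. 25.]  [14. 18. 23.] 
-100 -  [16. 21. 26.]  [15. 20. 24.] 
-96 -  [17. 21. 25.]  [16. 21. 25.] 
-92 -  [15. 19. 24.]  [17. 19. 24.] 
-88 -  [16. 20. 23.]  [15. 19. 23.] 
-84 -  [16. 19. 25.]  [15. 19. 24.] 
-80 -  [16. 20. 23.]  [15. 19. 23.] 
-76 -  [17. 20. 23.]  [17. 20. 23.] 
-72 -  [15. 19. 24.]  [16. 20. 24.] 
-68 [13. 17. 20.]  [16. 20. 24.]  [15. 19. 26.] 
-64 [22. 23. 25.]  [14. 20. 24.]  [16. 19. 25.] 
-60 -  [15. 19. 24.]  [16. 21. 23.] 
-56 [16. 19. 23.]  [16. 21. 23.]  [16. 20. 24.] 
-52
[... 5277 characters left out ...]
rn -0.2
side -0.081 612 u [0.002  0.1385] 0.01 83 w [0.0512 0.0526] eta [-0.1007 -0.056 ]; 0.03 86 w [0.0512 0.0526] eta [-0.0984 -0.0559]; 0.05 96 w [0.051  0.0528] eta [-0.0996 -0.0549]; 0.126 85 w [0.0435 0.0455] eta [-0.0944 -0.0625]; 
side -0.001 693 u [0.001  0.1385] 0.01 95 w [0.0507 0.0524] eta [-0.0224  0.0247]; 0.03 109 w [0.0511 0.0527] eta [-0.0203  0.0243]; 0.05 102 w [0.051  0.0525] eta [-0.0213  0.0243]; 0.126 102 w [0.043  0.0452] eta [-0.0148  0.0177]; 
side 0.079 765 u [0.001  0.1388] 0.01 107 w [0.051  0.0525] eta [0.0607 0.1077]; 0.03 110 w [0.051  0.0523] eta [0.0618 0.1073]; 0.05 117 w [0.051  0.0524] eta [0.0617 0.1078]; 0.126 112 w [0.0435 0.0454] eta [0.0667 0.1003];
```

View pics/top6.png

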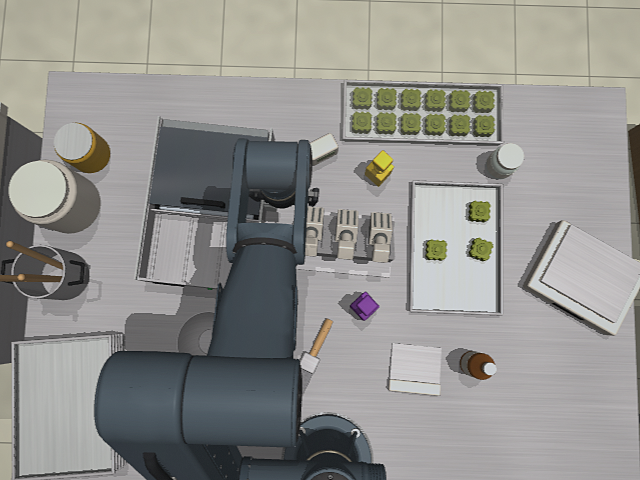

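```bash
cat >> h.py <<'E'
YS=-4.45
def st(x,y,z):
    c,s=np.cos(np.radians(YS)),np.sin(np.radians(YS)); p=np.array([.52,.31])+x*np.array([c,s])+y*np.array([-s,c]); return (*p,z,180+YS)
E
python3 - <<'E'
from h import *
plan(arc(45,.082,.06),arc(45,.082,.0),arc(45,.082,.11),st(-.066,.084,.25),st(-.066,.084,.135))
E
```

```text
t 34.8 gp [0.5679 0.1014 0.2975] yaw 176.3 ztool [-0.0128 -0.0215 -0.9997] gap 0.65 F [-0.7 -0.1  0.5] q6 -1.51
[72.5, -47.1, 101.6] turn -0.2
[-0.7, 1.3, 60.0] turn -0.0
[1.3, -2.5, -110.0] turn -0.0
[51.4, 339.4, -9.2] turn 0.9
[-1.3, 2.6, 115.0] turn -0.0
```

Request:
servo_tool:
  rows:
    - [[36,-24,30],0,0.3]
    - [[72,-47,70],0,0.3]
    - [[72,-46,115],0,0.3]
    - [[72,-46,115],0,0.3]
    - [[72,-46,115],0,0.3]

```text
t: 35.25
tcp_pos: [0.4943, 0.0609, 0.3392]
tool_rot: [0.032, 0.999, -0.011, -0.007]
force: [0.5, 0.0, 0.3]
finger_gap: 0.652
```

```bash
python3 - <<'E'
from h import *
plan(arc(45,.082,.0),arc(45,.082,.12))
E
```

```text
t 35.2 gp [0.4921 0.0576 0.1842] yaw 176.3 ztool [-0.0139 -0.0213 -0.9997] gap 0.652 F [0.5 0.  0.3] q6 -1.58
[0.2, 0.2, 46.5] turn -0.2
[1.5, -2.6, -120.0] turn -0.0
```

Request:
servo_tool:
  rows:
    - [[0,0,30],0,0.3]
    - [[0,0,46],0,0.3]
    - [[0,0,46],0,0.3]
    - [[0,0,46],0,-1]
    - [[0,0,46],0,-1]
    - [[0,0,46],0,-1]
    - [[0,0,46],0,-1]
    - [[0,0,46],0,-1]
  force: 80

```text
t: 36.05
tcp_pos: [0.4949, 0.0601, 0.2954]
tool_rot: [0.032, 0.999, -0.011, -0.004]
force: [0.1, 1.4, 6.7]
finger_gap: 0.411
```

Request:
servo_tool:
  rows:
    - [[0,0,-10],0,-1]
    - [[0,0,-30],0,-1]
    - [[1,-2,-60],0,-1]
    - [[1,-2,-90],0,-1]
    - [[1,-2,-120],0,-1]
    - [[1,-2,-120],0,-1]
    - [[1,-2,-120],0,-1]

```text
t: 36.75
tcp_pos: [0.4944, 0.0608, 0.4163]
tool_rot: [0.032, 0.999, -0.011, -0.003]
force: [0.7, 0.8, -1.9]
finger_gap: 0.405
```

```bash
cat >> h.py <<'E'
def held():
    "tilt of the held mould from the side view: white pixels below the grasp point"
    s=sense(); M=Ro.from_quat(s['tool_rot']).as_matrix(); g=s['tcp_pos']+M[:,2]*.155
    im=snap('side'); W=cloud(im); hsv=cv2.cvtColor(im['image'],cv2.COLOR_BGR2HSV)
    k=(abs(W[...,0]-g[0])<.16)&(abs(W[...,1]-g[1])<.03)&(W[...,2]<g[2]+.02)&(W[...,2]>g[2]-.15)&(hsv[...,2]>110)&(hsv[...,1]<70)
    Q=W[k]-g; 
    c,v=np.linalg.eigh(np.cov(Q[:,[0,2]].T)); a=v[:,1]*np.sign(v[1,1]); m=Q.mean(0)
    print('held n',k.sum(),'mean',m.round(3),'tilt pca',np.degrees(np.arctan2(-a[0],a[1])).round(1),'from mean',np.degrees(np.arctan2(m[0],-m[2])).round(1),'ext',np.percentile(Q,[1,99],axis=0).round(3).tolist())
E
python3 - <<'E'
from h import *
held()
plan(st(-.066,.084,.25),st(-.066,.084,.135))
E
```

```text
held n 586 mean [ 0.056  0.002 -0.039] tilt pca 61.9 from mean 55.3 ext [[-0.02, -0.027, -0.078], [0.104, 0.022, 0.001]]
t 36.8 gp [0.4926 0.0575 0.2603] yaw 176.3 ztool [-0.009  -0.0212 -0.9997] gap 0.414 F [ 0.3  0.2 -1.6] q6 -1.59
[53.9, 338.8, 3.3] turn 0.7
[-0.8, 2.5, 115.0] turn -0.0
```

```bash
python3 - <<'E'
from h import *
s=snap('side');cv2.imwrite('pics/s7.png',cv2.resize(s['image'][120:360,140:460],None,fx=2.5,fy=2.5))
E
```

```text
(no output)
```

View pics/s7.png

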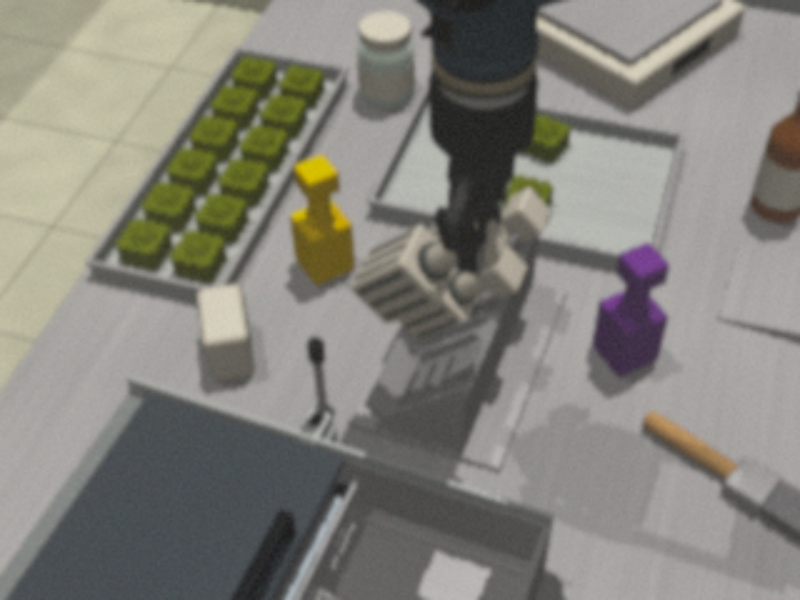

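Request:
servo_tool:
  rows:
    - [[30,10,-10],0,-1]
    - [[54,50,-15],0,-1]
    - [[54,95,-15],0.7,-1]
    - [[54,140,-15],0.7,-1]
    - [[54,180,-15],0.7,-1]
    - [[54,200,-15],0.7,-1]
    - [[54,200,-15],0.7,-1]

```text
t: 37.55
tcp_pos: [0.4527, 0.2664, 0.4239]
tool_rot: [0.037, 0.999, -0.011, -0.006]
force: [0.3, -1.0, -2.3]
finger_gap: 0.405
```

Request:
servo_tool:
  rows:
    - [[0,46,0],0,-1]
    - [[0,92,0],0,-1]
    - [[0,139,10],0,-1]
    - [[0,139,15],0,-1]
    - [[0,139,15],0,-1]
    - [[0,139,15],0,-1]

```text
t: 38.15
tcp_pos: [0.4626, 0.4032, 0.4047]
tool_rot: [0.037, 0.999, -0.012, -0.008]
force: [-0.2, 0.3, -1.0]
finger_gap: 0.405
```

```bash
cat >> h.py <<'E'
def lay(bay,top=.25):
    ps=[(-.066,.135),(-.064,.126),(-.0729,.1128),(-.0796,.0959),(-.0832,.0767),(-.0851,.0602),(-.0851,.20)]
    plan(*[st(x,bay,z) for x,z in ps])
E
python3 - <<'E'
from h import *
held(); lay(.084)
E
```

```text
held n 1199 mean [ 0.053  0.    -0.036] tilt pca 59.6 from mean 55.7 ext [[-0.02, -0.029, -0.084], [0.104, 0.022, 0.007]]
t 38.2 gp [0.4605 0.3995 0.2504] yaw 175.7 ztool [-0.0151 -0.0229 -0.9996] gap 0.408 F [-0.1 -0.8 -0.7] q6 -0.95
[-1.8, 2.1, 115.4] turn 0.1
[-2.1, 0.2, 9.0] turn -0.0
[8.7, 0.3, 13.3] turn -0.0
[6.5, 0.4, 17.0] turn -0.0
[3.3, 0.5, 19.2] turn -0.0
[1.7, 0.4, 16.5] turn -0.0
[1.9, -3.4, -139.7] turn -0.0
```

Request:
servo_tool:
  rows:
    - [[-1,1,45],0,-1]
    - [[-2,2,90],0,-1]
    - [[-2,2,110],0,-1]
    - [[-2,2,115],0,-1]
    - [[-2,2,115],0,-1]

```text
t: 38.7
tcp_pos: [0.4637, 0.4014, 0.2904]
tool_rot: [0.038, 0.999, -0.012, -0.007]
force: [-0.1, 0.2, -0.7]
finger_gap: 0.409
```

Request:
servo_tool:
  rows:
    - [[-2,0,9],0,-1]
    - [[2,0.3,15],0,-1]
    - [[6.6,0.5,22.3],0,-1]
    - [[10,0.7,31],0,-1]
    - [[13,0.9,39],0,-1]
    - [[15,1,49],0,-1]
    - [[16.4,1.3,58],0,-1]
    - [[16.4,1.3,58],0,-1]
  force: 25

```text
t: 39.5
tcp_pos: [0.4463, 0.4036, 0.2353]
tool_rot: [0.038, 0.999, -0.01, -0.006]
force: [-3.5, 0.7, 7.5]
finger_gap: 0.412
```

```bash
python3 - <<'E'
from h import *
plan(st(-.0851,.084,.0602),st(-.0851,.084,.20))
s=snap('side');cv2.imwrite('pics/s8.png',cv2.resize(s['image'][220:480,100:420],None,fx=2.3,fy=2.3))
E
```

```text
t 39.5 gp [0.4443 0.4004 0.0803] yaw 175.7 ztool [-0.0124 -0.0201 -0.9997] gap 0.412 F [-3.5  0.7  7.5] q6 -0.93
[2.4, 0.1, 20.2] turn 0.1
[1.5, -2.9, -139.8] turn -0.0
```

View pics/s8.png

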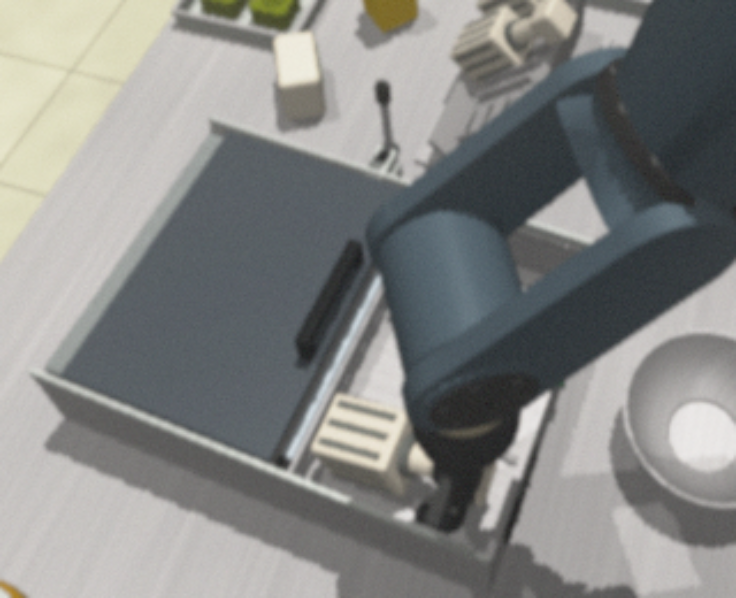

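Request:
servo_tool:
  rows:
    - [[1,0,7],0,-1]
    - [[2,0,14],0,-1]
    - [[2.4,0,20],0,-1]
    - [[2.4,0,24],0,-1]
    - [[2.4,0,24],0,0.1]
    - [[2.4,0,24],0,0.3]
    - [[2.4,0,24],0,0.3]
    - [[2.4,0,24],0,0.3]

```text
t: 40.35
tcp_pos: [0.4443, 0.4033, 0.2119]
tool_rot: [0.038, 0.999, -0.01, -0.005]
force: [-0.3, -0.1, 0.1]
finger_gap: 0.65
```

Request:
servo_tool:
  rows:
    - [[1,-1,-40],0,0.3]
    - [[1.5,-3,-90],0,0.3]
    - [[1.5,-3,-140],0,0.3]
    - [[1.5,-3,-190],0,0.3]
    - [[1.5,-3,-220],0,0.3]
    - [[1.5,-3,-220],0,0.3]
    - [[1.5,-3,-220],0,0.3]

```text
t: 41.05
tcp_pos: [0.4449, 0.4045, 0.4325]
tool_rot: [0.038, 0.999, -0.01, -0.005]
force: [0.1, 1.1, 0.6]
finger_gap: 0.65
```

```bash
cat >> h.py <<'E'
def laid(bay):
    c,s=np.cos(np.radians(YS)),np.sin(np.radians(YS))
    for n in('side','top'):
        P=cloud(snap(n)).reshape(-1,3); d=P[:,:2]-[.52,.31]; x=d@[c,s]; y=d@[-s,c]; z=P[:,2]
        k=(abs(y-bay)<.037)&(x>-.111)&(x<.046)&(z>.035)&(z<.15)
        if k.sum()<10: print(n,'none'); continue
        b=k&(x>-.03); print(n,bay,k.sum(),'x',np.percentile(x[k],[1,99]).round(4),'y',np.percentile(y[b],[2,98]).round(4) if b.sum() else '','z barrel',np.percentile(z[b],[50,97]).round(4) if b.sum() else '','z cap',np.percentile(z[k&(x<-.07)],[50,95]).round(4) if (k&(x<-.07)).any() else '')
E
python3 - <<'E'
from h import *
laid(.084)
for e in(-.081,-.001): parked(e)
plan(arc(45,-.001,.12),arc(45,-.001,0))
E
```

```text
side 0.084 2016 x [-0.101  0.037] y [0.062  0.1102] z barrel [0.0695 0.0725] z cap [0.0617 0.0644]
top 0.084 1083 x [-0.1008  0.0369] y [0.0582 0.1075] z barrel [0.0691 0.0757] z cap [0.061  0.0677]Traceback (most recent call last):
  File "<stdin>", line 3, in <module>
  File "h.py", line 56, in parked
    print(n,e0,k.sum(),'u',np.percentile(u[k],[1,99]).round(4),end=' ')
                           ~~~~~~~~~~~~~^^^^^^^^^^^^^
    return _quantile_unchecked(
        a, q, axis, out, overwrite_input, method, keepdims, weights)
    return _ureduce(a,
                    func=_quantile_ureduce_func,
    ...<5 lines>...
                    overwrite_input=overwrite_input,
                    method=method)
    r = func(a, **kwargs)
    result = _quantile(arr,
                       quantiles=q,
    ...<2 lines>...
                       out=out,
                       weights=wgt)
    slices_having_nans = np.isnan(arr[-1, ...])
                                  ~~~^^^^^^^^^
IndexError: index -1 is out of bounds for axis 0 with size 0
```

```bash
python3 - <<'E'
import re
t=open('h.py').read()
t=t.replace("        print(n,e0,k.sum(),'u'","        if k.sum()<10: print(n,e0,'none'); continue\n        print(n,e0,k.sum(),'u'")
open('h.py','w').write(t)
E
python3 - <<'E'
from h import *
plan(st(-.07,-.1,.28),(arc(45,-.001)[0],arc(45,-.001)[1],.25,176.5))
E
```

```text
t 41.2 gp [0.4424 0.401  0.2749] yaw 175.6 ztool [-0.0145 -0.0217 -0.9997] gap 0.649 F [ 0.7 -0.1  0.1] q6 -0.94
[-14.1, -184.8, -1.0] turn 0.1
[-62.8, -236.9, 34.6] turn -0.9
```

Request:
servo_tool:
  rows:
    - [[-3,-45,0],0,0.3]
    - [[-7,-92,0],0,0.3]
    - [[-10,-138,0],0,0.3]
    - [[-14,-185,0],0,0.3]
    - [[-14,-185,0],0,0.3]
    - [[-14,-185,0],0,0.3]

```text
t: 41.8
tcp_pos: [0.4447, 0.2179, 0.4328]
tool_rot: [0.039, 0.999, -0.011, -0.008]
force: [-1.0, -0.1, -0.9]
finger_gap: 0.648
```

Request:
servo_tool:
  rows:
    - [[-12,-46,0],0,0.3]
    - [[-24,-92,0],0,0.3]
    - [[-36,-138,0],-0.9,0.3]
    - [[-50,-184,20],-0.9,0.3]
    - [[-62,-236,33],-0.9,0.3]
    - [[-62,-236,33],-0.9,0.3]
    - [[-62,-236,33],-0.9,0.3]

```text
t: 42.5
tcp_pos: [0.4881, -0.0232, 0.4032]
tool_rot: [0.032, 0.999, -0.011, -0.009]
force: [0.4, -1.0, -1.0]
finger_gap: 0.651
```

```bash
python3 - <<'E'
from h import *
for e in(-.081,-.001): parked(e)
plan(arc(45,-.001,0),arc(45,-.001,.12))
E
```

```text
side -0.081 556 u [0.0021 0.1387] 0.01 80 w [0.0511 0.0525] eta [-0.1006 -0.0546]; 0.03 85 w [0.051  0.0524] eta [-0.099  -0.0551]; 0.05 98 w [0.0508 0.0525] eta [-0.0992 -0.0551]; 0.126 59 w [0.0407 0.045 ] eta [-0.0957 -0.0622]; 
side -0.001 694 u [0.0008 0.1387] 0.01 95 w [0.051  0.0528] eta [-0.021   0.0248]; 0.03 102 w [0.0508 0.0526] eta [-0.0217  0.0245]; 0.05 106 w [0.0509 0.0523] eta [-0.0203  0.025 ]; 0.126 98 w [0.043  0.0452] eta [-0.0145  0.017 ]; 
t 42.6 gp [ 0.4846 -0.0246  0.249 ] yaw 176.5 ztool [-0.0184 -0.0206 -0.9996] gap 0.653 F [-0.6  0.  -0.1] q6 -1.76
[-3.6, 1.1, 111.2] turn -0.0
[2.1, -2.6, -120.0] turn -0.0
```

Both still parked. Grasp and lift the middle one.

Request:
servo_tool:
  rows:
    - [[-2,1,45],0,0.3]
    - [[-3.6,1,90],0,0.3]
    - [[-3.6,1,110],0,0.3]
    - [[-3.6,1,110],0,0.3]
    - [[-3.6,1,110],0,-1]
    - [[-3.6,1,110],0,-1]
    - [[-3.6,1,110],0,-1]
    - [[-3.6,1,110],0,-1]
  force: 80

```text
t: 43.4
tcp_pos: [0.4894, -0.0224, 0.2952]
tool_rot: [0.031, 0.999, -0.01, -0.008]
force: [-0.9, 3.7, 5.5]
finger_gap: 0.411
```

Request:
servo_tool:
  rows:
    - [[0,0,0],0,-1]
    - [[0,0,-10],0,-1]
    - [[0,0,-30],0,-1]
    - [[1,-2,-60],0,-1]
    - [[2,-2.5,-100],0,-1]
    - [[2,-2.5,-130],0,-1]
    - [[2,-2.5,-130],0,-1]
    - [[2,-2.5,-130],0,-1]

```text
t: 44.2
tcp_pos: [0.4889, -0.0224, 0.426]
tool_rot: [0.031, 0.999, -0.011, -0.007]
force: [-0.7, 0.2, -1.4]
finger_gap: 0.407
```

```bash
python3 - <<'E'
from h import *
held()
plan(st(-.075,-.1,.275),st(-.066,.004,.25))
E
```

```text
held n 508 mean [ 0.059  0.002 -0.04 ] tilt pca 61.1 from mean 55.6 ext [[-0.018, -0.027, -0.093], [0.106, 0.023, -0.0]]
t 44.2 gp [ 0.486  -0.0254  0.2699] yaw 176.4 ztool [-0.0171 -0.0203 -0.9996] gap 0.409 F [-0.3 -0.9 -1.8] q6 -1.76
[63.5, 237.9, -9.2] turn 0.9
[-9.4, 104.5, 22.6] turn -0.0
```

Request:
servo_tool:
  rows:
    - [[40,15,-9],0,-1]
    - [[63.5,50,-9],0,-1]
    - [[63.5,98,-9],0.9,-1]
    - [[63.5,146,-9],0.9,-1]
    - [[63.5,194,-9],0.9,-1]
    - [[63.5,238,-9],0.9,-1]
    - [[63.5,238,-9],0.9,-1]
    - [[63.5,238,-9],0.9,-1]

```text
t: 45.05
tcp_pos: [0.4394, 0.22, 0.4279]
tool_rot: [0.037, 0.999, -0.011, -0.01]
force: [0.2, 0.7, -0.7]
finger_gap: 0.41
```

Request:
servo_tool:
  rows:
    - [[-3,35,5],0,-1]
    - [[-6,70,15],0,-1]
    - [[-9.4,104.5,22],0,-1]
    - [[-9.4,104.5,22],0,-1]
    - [[-9.4,104.5,22],0,-1]
    - [[-9.4,104.5,22],0,-1]

```text
t: 45.65
tcp_pos: [0.4561, 0.3213, 0.4028]
tool_rot: [0.038, 0.999, -0.012, -0.011]
force: [-0.0, 0.8, -1.5]
finger_gap: 0.406
```

```bash
python3 - <<'E'
from h import *
held(); lay(.004)
E
```

```text
held n 1071 mean [ 0.055  0.    -0.039] tilt pca 61.2 from mean 54.8 ext [[-0.018, -0.029, -0.09], [0.104, 0.021, 0.003]]
t 45.7 gp [0.4527 0.3177 0.2482] yaw 175.6 ztool [-0.0224 -0.0231 -0.9995] gap 0.413 F [ 0.8  0.  -1.3] q6 -1.07
[-4.1, 4.3, 113.0] turn 0.0
[-2.2, 0.2, 9.0] turn -0.0
[8.6, 0.3, 13.4] turn -0.0
[6.4, 0.4, 17.0] turn -0.0
[3.2, 0.5, 19.3] turn -0.0
[1.6, 0.4, 16.5] turn -0.0
[2.9, -3.5, -139.7] turn -0.0
```

Request:
servo_tool:
  rows:
    - [[-1,1,45],0,-1]
    - [[-4,4,90],0,-1]
    - [[-4,4,108],0,-1]
    - [[-4,4,113],0,-1]
    - [[-4,4,113],0,-1]

```text
t: 46.2
tcp_pos: [0.4582, 0.3216, 0.2899]
tool_rot: [0.039, 0.999, -0.012, -0.011]
force: [-0.2, 0.8, -1.4]
finger_gap: 0.41
```

Request:
servo_tool:
  rows:
    - [[-2,0,9],0,-1]
    - [[2,0.3,15],0,-1]
    - [[6.6,0.5,22.3],0,-1]
    - [[10,0.7,31],0,-1]
    - [[13,0.9,39],0,-1]
    - [[15,1,49],0,-1]
    - [[16.4,1.3,58],0,-1]
    - [[16.4,1.3,58],0,-1]
  force: 25

```text
t: 47.0
tcp_pos: [0.44, 0.3232, 0.2341]
tool_rot: [0.039, 0.999, -0.012, -0.01]
force: [-3.8, 0.3, 5.1]
finger_gap: 0.415
```

```bash
python3 - <<'E'
from h import *
plan(st(-.0851,.004,.0602),st(-.0851,.004,.20)); laid(.004)
E
```

```text
t 47.0 gp [0.4366 0.3197 0.0792] yaw 175.6 ztool [-0.0216 -0.0223 -0.9995] gap 0.415 F [-3.8  0.3  5.1] q6 -1.05
[0.8, 1.2, 19.0] turn 0.0
[2.8, -3.3, -139.7] turn -0.0
side 0.004 1622 x [-0.0992  0.0427] y [-0.0187  0.0289] z barrel [0.0759 0.0869] z cap [0.1093 0.1408]
top 0.004 790 x [-0.0939  0.0429] y [-0.0233  0.0253] z barrel [0.0763 0.0891] z cap [0.1128 0.1246]
```

Request:
servo_tool:
  rows:
    - [[0.5,0,7],0,-1]
    - [[0.8,1,14],0,-1]
    - [[0.8,1,19],0,-1]
    - [[0.8,1,23],0,-1]
    - [[0.8,1,23],0,0.1]
    - [[0.8,1,23],0,0.3]
    - [[0.8,1,23],0,0.3]
    - [[0.8,1,23],0,0.3]

```text
t: 47.9
tcp_pos: [0.4399, 0.3237, 0.2115]
tool_rot: [0.039, 0.999, -0.011, -0.009]
force: [-0.8, -0.1, -0.6]
finger_gap: 0.651
```

Request:
servo_tool:
  rows:
    - [[1,-1,-40],0,0.3]
    - [[2,-3,-90],0,0.3]
    - [[3,-4,-140],0,0.3]
    - [[3,-4,-190],0,0.3]
    - [[3,-4,-220],0,0.3]
    - [[3,-4,-220],0,0.3]
    - [[3,-4,-220],0,0.3]

```text
t: 48.6
tcp_pos: [0.4406, 0.3246, 0.432]
tool_rot: [0.039, 0.999, -0.011, -0.009]
force: [-0.2, -0.6, -0.8]
finger_gap: 0.651
```

```bash
python3 - <<'E'
from h import *
laid(.004); laid(.084); parked(-.081)
a=arc(45,-.081)
plan(st(-.07,-.14,.28),(a[0],a[1],.25,176.5))
E
```

```text
side 0.004 1777 x [-0.0994  0.0382] y [-0.019   0.0292] z barrel [0.0694 0.0726] z cap [0.0619 0.0648]
top 0.004 966 x [-0.0997  0.0385] y [-0.0229  0.0262] z barrel [0.0694 0.0761] z cap [0.0612 0.0679]
side 0.084 2027 x [-0.101  0.037] y [0.0618 0.1103] z barrel [0.0696 0.0725] z cap [0.0618 0.0648]
top 0.084 299 x [-0.0241  0.038 ] y [0.058  0.0924] z barrel [0.068  0.0763] z cap 
side -0.081 none
t 48.9 gp [0.4371 0.3209 0.2748] yaw 175.5 ztool [-0.0229 -0.0234 -0.9995] gap 0.651 F [ 0.2 -0.4  0.5] q6 -1.05
[-13.5, -144.5, -1.8] turn -0.0
[-64.3, -276.8, 35.6] turn -0.9
```

Request:
servo_tool:
  rows:
    - [[-3,-45,0],0,0.3]
    - [[-7,-92,0],0,0.3]
    - [[-10,-138,0],0,0.3]
    - [[-13,-145,0],0,0.3]
    - [[-13,-145,0],0,0.3]

```text
t: 49.35
tcp_pos: [0.4428, 0.1778, 0.4325]
tool_rot: [0.041, 0.999, -0.012, -0.012]
force: [0.8, 0.5, -1.9]
finger_gap: 0.653
```

Request:
servo_tool:
  rows:
    - [[-11,-48,0],0,0.3]
    - [[-22,-96,0],0,0.3]
    - [[-34,-144,0],-0.9,0.3]
    - [[-46,-192,10],-0.9,0.3]
    - [[-58,-240,30],-0.9,0.3]
    - [[-64,-276,35],-0.9,0.3]
    - [[-64,-276,35],-0.9,0.3]
    - [[-64,-276,35],-0.9,0.3]

```text
t: 50.15
tcp_pos: [0.4839, -0.1029, 0.4022]
tool_rot: [0.033, 0.999, -0.011, -0.012]
force: [0.3, 0.6, 1.1]
finger_gap: 0.645
```

```bash
python3 - <<'E'
from h import *
parked(-.081)
plan(arc(45,-.081,0),arc(45,-.081,.13))
E
```

```text
side -0.081 626 u [0.0007 0.1389] 0.01 86 w [0.0507 0.0526] eta [-0.1004 -0.0556]; 0.03 92 w [0.05   0.0525] eta [-0.0995 -0.0549]; 0.05 99 w [0.0508 0.0526] eta [-0.0995 -0.0551]; 0.126 86 w [0.0429 0.0453] eta [-0.0936 -0.0617]; 
t 50.2 gp [ 0.4797 -0.1054  0.2476] yaw 176.3 ztool [-0.0252 -0.0217 -0.9994] gap 0.645 F [ 0.2  0.4 -1.1] q6 -1.91
[-4.3, 2.2, 109.7] turn -0.2
[3.1, -3.0, -129.9] turn -0.0
```

Request:
servo_tool:
  rows:
    - [[-2,1,45],0,0.3]
    - [[-4,2,90],0,0.3]
    - [[-4.3,2.2,109],0,0.3]
    - [[-4.3,2.2,109],0,0.3]
    - [[-4.3,2.2,109],0,-1]
    - [[-4.3,2.2,109],0,-1]
    - [[-4.3,2.2,109],0,-1]
    - [[-4.3,2.2,109],0,-1]
  force: 80

```text
t: 51.0
tcp_pos: [0.4856, -0.102, 0.2947]
tool_rot: [0.033, 0.999, -0.011, -0.011]
force: [0.6, 3.0, 4.3]
finger_gap: 0.412
```

Request:
servo_tool:
  rows:
    - [[0,0,0],0,-1]
    - [[0,0,-10],0,-1]
    - [[0,0,-30],0,-1]
    - [[1,-2,-60],0,-1]
    - [[3,-3,-100],0,-1]
    - [[3,-3,-130],0,-1]
    - [[3,-3,-130],0,-1]
    - [[3,-3,-130],0,-1]

```text
t: 51.8
tcp_pos: [0.485, -0.1021, 0.4255]
tool_rot: [0.033, 0.999, -0.012, -0.01]
force: [-0.6, 0.7, -2.3]
finger_gap: 0.408
```

```bash
python3 - <<'E'
from h import *
held()
plan(st(-.075,-.2,.275),st(-.066,-.076,.25))
E
```

```text
held n 508 mean [ 0.048  0.004 -0.045] tilt pca -76.2 from mean 46.9 ext [[-0.134, -0.027, -0.132], [0.106, 0.027, 0.003]]
t 51.9 gp [ 0.481  -0.1053  0.2694] yaw 176.2 ztool [-0.0241 -0.0214 -0.9995] gap 0.415 F [-0.2 -0.3 -1.5] q6 -1.92
[65.8, 217.7, -9.1] turn 0.7
[-9.6, 124.5, 21.9] turn -0.0
```

Request:
servo_tool:
  rows:
    - [[40,15,-9],0,-1]
    - [[65.8,50,-9],0,-1]
    - [[65.8,98,-9],0.7,-1]
    - [[65.8,146,-9],0.7,-1]
    - [[65.8,194,-9],0.7,-1]
    - [[65.8,218,-9],0.7,-1]
    - [[65.8,218,-9],0.7,-1]
    - [[65.8,218,-9],0.7,-1]

```text
t: 52.65
tcp_pos: [0.433, 0.1202, 0.4284]
tool_rot: [0.038, 0.999, -0.012, -0.013]
force: [0.0, -0.6, -2.5]
finger_gap: 0.409
```

Request:
servo_tool:
  rows:
    - [[-3,42,5],0,-1]
    - [[-6,84,15],0,-1]
    - [[-9.6,124.5,22],0,-1]
    - [[-9.6,124.5,22],0,-1]
    - [[-9.6,124.5,22],0,-1]
    - [[-9.6,124.5,22],0,-1]

```text
t: 53.25
tcp_pos: [0.4514, 0.2416, 0.4027]
tool_rot: [0.039, 0.999, -0.012, -0.014]
force: [-0.4, -0.2, -1.4]
finger_gap: 0.41
```

```bash
python3 - <<'E'
from h import *
held(); lay(-.076)
E
```

```text
held n 860 mean [ 0.057  0.001 -0.038] tilt pca 62.7 from mean 56.1 ext [[-0.018, -0.028, -0.073], [0.105, 0.022, 0.004]]
t 53.3 gp [0.4469 0.238  0.248 ] yaw 175.5 ztool [-0.0289 -0.0229 -0.9993] gap 0.409 F [-0.  -0.2 -2.1] q6 -1.21
[-4.3, 4.3, 112.9] turn -0.0
[-2.2, 0.2, 8.9] turn -0.0
[8.5, 0.3, 13.4] turn -0.0
[6.2, 0.4, 17.1] turn -0.0
[3.1, 0.5, 19.3] turn -0.0
[1.5, 0.4, 16.5] turn -0.0
[3.8, -3.5, -139.7] turn -0.0
```

Request:
servo_tool:
  rows:
    - [[-1,1,45],0,-1]
    - [[-4,4,90],0,-1]
    - [[-4.3,4.3,108],0,-1]
    - [[-4.3,4.3,113],0,-1]
    - [[-4.3,4.3,113],0,-1]

```text
t: 53.8
tcp_pos: [0.4531, 0.2419, 0.2897]
tool_rot: [0.04, 0.999, -0.012, -0.014]
force: [0.2, -0.3, -1.3]
finger_gap: 0.407
```

Request:
servo_tool:
  rows:
    - [[-2,0,9],0,-1]
    - [[2,0.3,15],0,-1]
    - [[6.4,0.5,22.3],0,-1]
    - [[9.6,0.7,31],0,-1]
    - [[12.5,0.9,39],0,-1]
    - [[14.4,1,49],0,-1]
    - [[15.6,1.3,58],0,-1]
    - [[15.6,1.3,58],0,-1]
  force: 25

```text
t: 54.6
tcp_pos: [0.4352, 0.2432, 0.2339]
tool_rot: [0.04, 0.999, -0.012, -0.014]
force: [-6.4, 1.1, 8.5]
finger_gap: 0.409
```

```bash
python3 - <<'E'
from h import *
plan(st(-.0851,-.076,.0602),st(-.0851,-.076,.20)); laid(-.076)
E
```

```text
t 54.6 gp [0.4308 0.2397 0.079 ] yaw 175.4 ztool [-0.0284 -0.0228 -0.9993] gap 0.409 F [-6.4  1.1  8.5] q6 -1.18
[1.2, 1.5, 18.8] turn -0.1
[3.7, -3.5, -139.7] turn -0.0
side -0.076 1478 x [-0.0986  0.0425] y [-0.0994 -0.0516] z barrel [0.0754 0.0867] z cap [0.1061 0.1442]
top -0.076 525 x [-0.0891  0.043 ] y [-0.1039 -0.0558] z barrel [0.0746 0.088 ] z cap [0.1108 0.1213]
```

Request:
servo_tool:
  rows:
    - [[0.5,0,7],0,-1]
    - [[1.2,1,14],0,-1]
    - [[1.2,1.5,19],0,-1]
    - [[1.2,1.5,23],0,-1]
    - [[1.2,1.5,23],0,0.1]
    - [[1.2,1.5,23],0,0.25]
    - [[1.2,1.5,23],0,0.25]
    - [[1.2,1.5,23],0,0.25]

```text
t: 55.5
tcp_pos: [0.4342, 0.2443, 0.2115]
tool_rot: [0.04, 0.999, -0.012, -0.013]
force: [1.2, 0.7, -0.8]
finger_gap: 0.633
```

Request:
servo_tool:
  rows:
    - [[1,-1,-40],0,0.25]
    - [[2,-3,-90],0,0.25]
    - [[3,-4,-140],0,0.25]
    - [[3,-4,-190],0,0.25]
    - [[3,-4,-210],0,0.25]
    - [[3,-4,-210],0,0.25]
    - [[3,-4,-210],0,0.25]

```text
t: 56.2
tcp_pos: [0.4363, 0.2451, 0.4215]
tool_rot: [0.04, 0.999, -0.012, -0.013]
force: [-0.2, -0.3, 0.1]
finger_gap: 0.628
```

Request:
servo_tool:
  rows:
    - [[0,0,0],8.5,0]
    - [[0,0,0],17,0]
    - [[0,0,0],25.5,0]
    - [[0,0,0],34,0]
    - [[0,0,0],42.5,0]
    - [[0,0,0],45,0]
    - [[0,0,0],45,0]

```text
t: 56.9
tcp_pos: [0.4358, 0.2449, 0.4193]
tool_rot: [0.419, 0.908, -0.017, -0.009]
force: [0.4, -0.6, -1.0]
finger_gap: 0.499
```

Request:
servo_tool:
  rows:
    - [[0,0,0],8.5,0]
    - [[0,0,0],17,0]
    - [[0,0,0],25.5,0]
    - [[0,0,0],34,0]
    - [[0,0,0],42.5,0]
    - [[0,0,0],45,0]
    - [[0,0,0],45,0]

```text
t: 57.6
tcp_pos: [0.4355, 0.2447, 0.418]
tool_rot: [0.734, 0.679, -0.021, -0.003]
force: [0.2, -0.2, 0.8]
finger_gap: 0.498
```

```bash
python3 - <<'E'
from h import *
for b in(-.076,.004,.084): laid(b)
h=st(.0722,.003,.2); plan((*h[:3],85.55),(*h[:2],.121,85.55))
E
```

```text
side -0.076 1571 x [-0.1012  0.0367] y [-0.0994 -0.051 ] z barrel [0.0695 0.0727] z cap [0.0616 0.0648]
top -0.076 994 x [-0.1004  0.0364] y [-0.1031 -0.0545] z barrel [0.0697 0.0758] z cap [0.0611 0.0675]
side 0.004 1777 x [-0.0993  0.0381] y [-0.0191  0.0291] z barrel [0.0694 0.0725] z cap [0.0618 0.0647]
top 0.004 10 x [-0.1002  0.0387] y [0.0124 0.025 ] z barrel [0.0703 0.0727] z cap [0.0549 0.0599]
side 0.084 2031 x [-0.1009  0.0367] y [0.0617 0.1103] z barrel [0.0696 0.0726] z cap [0.0618 0.0648]
top 0.084 247 x [0.0039 0.0381] y [0.0594 0.1079] z barrel [0.0696 0.0759] z cap 
t 57.9 gp [0.4308 0.2412 0.2642] yaw 85.5 ztool [-0.0321 -0.0239 -0.9992] gap 0.501 F [ 0.5  0.5 -0.3] q6 0.38
[80.3, 157.5, 57.4] turn -0.0
[2.1, 2.4, 78.9] turn -0.0
```

Request:
servo_tool:
  rows:
    - [[24,45,0],0,0]
    - [[45,90,10],0,0]
    - [[65,130,30],0,0]
    - [[80.3,157.5,57],0,0]
    - [[80.3,157.5,57],0,0]
    - [[80.3,157.5,57],0,0]
    - [[80.3,157.5,57],0,0]

```text
t: 58.6
tcp_pos: [0.5965, 0.3109, 0.3563]
tool_rot: [0.734, 0.679, -0.02, -0.002]
force: [0.4, 0.5, 0.1]
finger_gap: 0.502
```

```bash
python3 - <<'E'
from h import *
h=st(.0722,.003,.2); plan((*h[:2],.121,85.55),(*st(-.113,.003,0)[:2],.121,85.55))
E
```

```text
t 58.6 gp [0.5915 0.3072 0.2014] yaw 85.5 ztool [-0.0317 -0.0238 -0.9992] gap 0.502 F [0.4 0.5 0.1] q6 0.4
[2.3, 3.1, 80.3] turn -0.0
[-0.0, -185.1, 5.5] turn -0.0
```

Request:
servo_tool:
  rows:
    - [[2,3,45],0,0]
    - [[2.3,3.1,80],0,0]
    - [[2.3,3.1,80],0,0]
    - [[2.3,3.1,80],0,-1]
    - [[2.3,3.1,80],0,-1]
    - [[2.3,3.1,80],0,-1]
    - [[2.3,3.1,80],0,-1]
  force: 30

```text
t: 59.3
tcp_pos: [0.598, 0.3114, 0.2797]
tool_rot: [0.734, 0.679, -0.017, -0.001]
force: [-1.7, 0.4, 6.6]
finger_gap: 0.136
```

Request:
servo_tool:
  rows:
    - [[0,-15,0.4],0,-1]
    - [[0,-40,1.2],0,-1]
    - [[0,-65,2],0,-1]
    - [[0,-90,2.7],0,-1]
    - [[0,-115,3.4],0,-1]
    - [[0,-140,4.1],0,-1]
    - [[0,-160,4.7],0,-1]
    - [[0,-160,4.7],0,-1]

```text
t: 60.1
tcp_pos: [0.436, 0.3241, 0.2797]
tool_rot: [0.734, 0.679, -0.018, -0.002]
force: [-1.9, 1.2, -0.2]
finger_gap: 0.13
```

```bash
python3 - <<'E'
from h import *
plan((*st(-.113,.003,0)[:2],.121,85.55))
E
```

```text
t 60.1 gp [0.4315 0.3206 0.1248] yaw 85.6 ztool [-0.0292 -0.0224 -0.9993] gap 0.13 F [-1.9  1.2 -0.2] q6 0.52
[-0.6, -23.8, 4.5] turn 0.0
```

Request:
servo_tool:
  rows:
    - [[0,-6,0.2],0,-1]
    - [[0,-12,0.4],0,-1]
    - [[0,-17,0.5],0,-1]
    - [[0,-21,0.6],0,-1]
    - [[0,-24,0.7],0,-1]
    - [[0,-26,0.8],0,-1]
    - [[0,-27,0.8],0,-1]
    - [[0,-27,0.8],0,-1]

```text
t: 60.9
tcp_pos: [0.4158, 0.3255, 0.2799]
tool_rot: [0.733, 0.68, -0.011, 0.004]
force: [19.5, -10.5, -16.4]
finger_gap: 0.132
```

```bash
python3 - <<'E'
from h import *
plan((*st(-.113,.003,0)[:2],.121,85.55))
E
```

```text
t 60.9 gp [0.4141 0.3221 0.1249] yaw 85.7 ztool [-0.0109 -0.0217 -0.9997] gap 0.132 F [ 19.5 -10.5 -16.4] q6 0.55
[-0.8, -6.5, 4.0] turn 0.1
```

Request:
servo_tool:
  rows:
    - [[0,-3,0],0,-1]
    - [[0,-6,0],0,-1]
    - [[0,-6,0],0,-1]

```text
t: 61.2
tcp_pos: [0.414, 0.3254, 0.2799]
tool_rot: [0.733, 0.68, -0.007, 0.008]
force: [14.2, -7.8, -14.5]
finger_gap: 0.13
```

Request:
servo_tool:
  rows:
    - [[0,0,0],0,-1]
    - [[0,0,0],0,0]
    - [[0,0,0],0,0]
    - [[0,0,0],0,0]

```text
t: 61.6
tcp_pos: [0.4136, 0.3257, 0.2803]
tool_rot: [0.733, 0.681, -0.007, 0.008]
force: [-0.8, 0.3, -0.4]
finger_gap: 0.501
```

Request:
servo_tool:
  rows:
    - [[0,0,-40],0,0]
    - [[0,0,-80],0,0]
    - [[0,0,-130],0,-1]
    - [[0,0,-160],0,-1]
    - [[0,0,-160],0,-1]
    - [[0,0,-160],0,-1]

```text
t: 62.2
tcp_pos: [0.4128, 0.3291, 0.441]
tool_rot: [0.732, 0.681, -0.006, 0.008]
force: [0.3, 0.4, -0.3]
finger_gap: 0.002
```

```bash
cat >> h.py <<'E'
def handle():
    c,s=np.cos(np.radians(YS)),np.sin(np.radians(YS)); o={}
    for n in('side','top'):
        P=cloud(snap(n)).reshape(-1,3); d=P[:,:2]-[.52,.31]; x=d@[c,s]; y=d@[-s,c]; z=P[:,2]
        k=(z>.116)&(z<.128)&(abs(y)<.06)&(x>-.15)&(x<.1); 
        q=x[k]; m=(z>.088)&(z<.097)&(abs(abs(y)-.09)<.03)&(x<.1)&(x>-.2)
        print(n,'handle x',k.sum(),np.percentile(q,[2,50,98]).round(4) if k.sum() else '','cover front',np.percentile(x[m],[.5,2]).round(4) if m.sum() else '')
    w=snap('side'); P=cloud(w).reshape(-1,3); k=(np.hypot(P[:,0]-.604,P[:,1]-.137)<.06)&(P[:,2]>.15)&(P[:,2]<.19); print('whisker top',k.sum(),P[k].mean(0).round(4) if k.sum() else '')
E
python3 - <<'E'
from h import *
plan(); handle()
s=snap('top','top9.png')
E
```

```text
t 62.2 gp [0.4131 0.326  0.286 ] yaw 85.8 ztool [ 0.0016 -0.0202 -0.9998] gap 0.002 F [ 0.3  0.4 -0.3] q6 0.55
side handle x 379 [-0.1119 -0.1063 -0.1003] cover front [-0.1173 -0.1146]
top handle x 165 [-0.1126 -0.1068 -0.101 ] cover front [-0.1175 -0.1137]
whisker top 79 [0.6052 0.1401 0.1737]
```

View pics/top9.png

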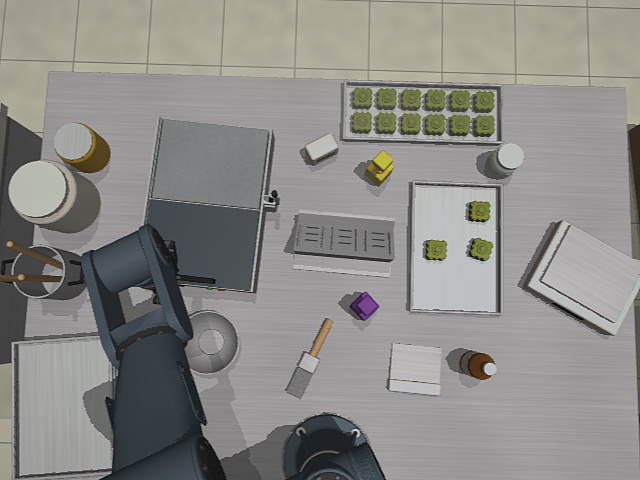

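```bash
python3 - <<'E'
from h import *
c,s=np.cos(np.radians(YS)),np.sin(np.radians(YS))
for f in('top0.npy','top6.npy'):
    P=np.load(f).reshape(-1,3); d=P[:,:2]-[.52,.31]; x=d@[c,s]; y=d@[-s,c]; z=P[:,2]
    k=(z>.116)&(z<.128)&(abs(y)<.06)&(x>-.15)&(x<.1); print(f,k.sum(),np.percentile(x[k],[2,50,98]).round(4))
W=cloud(snap('top')).reshape(-1,3); d=W[:,:2]-[.52,.31]; x=d@[c,s]; y=d@[-s,c]
# profile from cover onto front wall, right part
for a in np.arange(-.128,-.09,.002):
    j=(abs(x-a)<.001)&(y<-.07)&(y>-.11)&(W[:,2]<.14); print(round(a*1000),j.sum(),np.median(W[j,2]).round(3) if j.sum() else '',end=' | ')
E
```

```text
top0.npy 208 [-0.0895 -0.0835 -0.0779]
top6.npy 219 [0.0661 0.0717 0.0782]
-128 13 -0.0 | -126 13 0.001 | -124 13 0.001 | -122 23 0.003 | -120 23 0.083 | -118 16 0.092 | -116 15 0.094 | -114 16 0.092 | -112 15 0.092 | -110 16 0.091 | -108 13 0.093 | -106 15 0.092 | -104 15 0.094 | -102 15 0.094 | -100 16 0.092 | -98 16 0.093 | -96 15 0.092 | -94 15 0.092 | -92 13 0.092 | -90 15 0.094 |
```

```bash
python3 - <<'E'
from h import *
plan((*st(-.066,.003,0)[:2],.20,85.55),(*st(-.066,.003,0)[:2],.123,85.55),(*st(-.1,.003,0)[:2],.123,85.55))
E
```

```text
t 62.5 gp [0.4127 0.3254 0.2837] yaw 85.8 ztool [-0.0028 -0.0226 -0.9997] gap -0.001 F [ 0.5 -0.1 -0.3] q6 0.55
[-2.3, 42.2, 83.7] turn 0.2
[1.8, 0.1, 77.0] turn -0.0
[-0.0, -34.0, 0.0] turn -0.0
```

Request:
servo_tool:
  rows:
    - [[-1,42.2,0],0.2,-1]
    - [[-1,42.2,40],0.2,-1]
    - [[-1,42.2,90],0.2,-1]
    - [[-0.5,42.2,130],0.2,-1]
    - [[-0.5,42.2,160],0.2,-1]
    - [[-0.5,42.2,160],0.2,-1]
    - [[-0.5,42.2,160],0.2,-1]

```text
t: 63.15
tcp_pos: [0.4548, 0.3217, 0.278]
tool_rot: [0.734, 0.679, -0.01, 0.007]
force: [0.0, 0.2, 0.7]
finger_gap: 0.0
```

Request:
servo_tool:
  rows:
    - [[0,-8,0],0,-1]
    - [[0,-15,0],0,-1]
    - [[0,-20,0],0,-1]
    - [[0,-24,0],0,-1]
    - [[0,-28,0],0,-1]
    - [[0,-31,0],0,-1]
    - [[0,-33,0],0,-1]
    - [[0,-33,0],0,-1]

```text
t: 63.95
tcp_pos: [0.43, 0.3236, 0.28]
tool_rot: [0.732, 0.681, 0.0, 0.015]
force: [22.8, -11.5, -12.2]
finger_gap: 0.003
```

```bash
python3 - <<'E'
from h import *
plan(st(-.1,.003,.123)); handle()
E
```

```text
t 64.0 gp [0.4333 0.3203 0.1251] yaw 85.8 ztool [ 0.0211 -0.0216 -0.9995] gap 0.003 F [ 22.8 -11.5 -12.2] q6 0.55
[-0.4, -12.8, 1.8] turn -89.7
side handle x 253 [-0.1122 -0.1056 -0.0783] cover front [-0.1179 -0.1157]
top handle x 81 [-0.1128 -0.1066 -0.0875] cover front [-0.1183 -0.1141]
whisker top 78 [0.6053 0.1399 0.1734]
```

Request:
servo_tool:
  rows:
    - [[0,-5,0],0,-1]
    - [[0,-10,0],0,-1]
    - [[0,-14,0],0,-1]
    - [[0,-14,0],0,-1]

```text
t: 64.5
tcp_pos: [0.4253, 0.324, 0.2815]
tool_rot: [0.73, 0.683, 0.012, 0.024]
force: [26.5, -13.6, -15.3]
finger_gap: -0.003
```

```bash
python3 - <<'E'
from h import *
plan(st(-.1,.003,.123)); handle()
s=snap('side');cv2.imwrite('pics/s10.png',cv2.resize(s['image'][260:480,100:420],None,fx=2.5,fy=2.5))
E
```

```text
t 64.5 gp [0.433  0.3211 0.1267] yaw 86.1 ztool [ 0.0497 -0.0189 -0.9986] gap -0.003 F [ 26.5 -13.6 -15.3] q6 0.56
[-1.1, -12.6, 3.1] turn -89.4
side handle x 252 [-0.1122 -0.1057 -0.0789] cover front [-0.1178 -0.1155]
top handle x 80 [-0.1128 -0.1061 -0.0852] cover front [-0.1179 -0.1134]
whisker top 78 [0.6053 0.1399 0.1738]
```

View pics/s10.png

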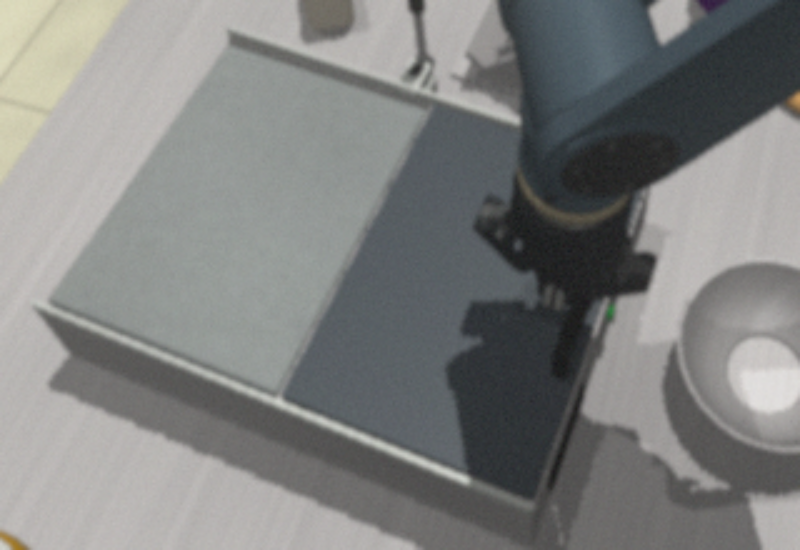

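Request:
servo_tool:
  rows:
    - [[0,10,0],0,-1]
    - [[0,15,-40],0,-1]
    - [[0,15,-90],0,-1]
    - [[0,15,-130],0,-1]
    - [[0,15,-130],0,-1]
    - [[0,15,-130],0,-1]

```text
t: 65.3
tcp_pos: [0.4335, 0.3254, 0.4137]
tool_rot: [0.73, 0.682, 0.013, 0.024]
force: [-1.4, 0.7, -0.7]
finger_gap: 0.003
```

```bash
python3 - <<'E'
from h import *
handle()
plan((.556,.1425,.25,85.55),(.556,.1425,.165,85.55),(.6325,.137,.165,85.55),(.556,.1425,.165,85.55))
E
```

```text
side handle x 385 [-0.1123 -0.1067 -0.1005] cover front [-0.1178 -0.1154]
top handle x 132 [-0.1129 -0.1068 -0.1013] cover front [-0.1186 -0.1161]
whisker top 77 [0.6052 0.1399 0.1739]
t 65.5 gp [0.4404 0.322  0.2559] yaw 86.1 ztool [ 0.0459 -0.0201 -0.9987] gap -0.001 F [-0.2 -0.7 -1.2] q6 0.53
[-171.1, 127.0, 14.8] turn 0.5
[1.4, -4.0, 84.9] turn -0.0
[0.5, 76.6, 3.6] turn -0.0
[-0.5, -76.6, -3.6] turn -0.0
```

```bash
python3 - <<'E'
from h import *
c,s=np.cos(np.radians(YS)),np.sin(np.radians(YS))
for f in('top5.npy','top6.npy'):
    P=np.load(f).reshape(-1,3); d=P[:,:2]-[.52,.31]; x=d@[c,s]; y=d@[-s,c]; z=P[:,2]
    k=(z>.116)&(z<.128)&(y>-.055)&(y<-.025)&(x>.05)&(x<.1); m=(z>.088)&(z<.097)&(y<-.06)&(y>-.12)&(x>.04)&(x<.3)
    print(f,k.sum(),np.percentile(x[k],[2,50,98]).round(4) if k.sum() else '','cover x',np.percentile(x[m],[.5,2,98,99.5]).round(4))
P=cloud(snap('top')).reshape(-1,3); d=P[:,:2]-[.52,.31]; x=d@[c,s]; y=d@[-s,c]; z=P[:,2]
for n,xs,lo,hi in(('now',np.arange(.056,.09,.003),-.12,-.06),):
    print(n,[(round(a*1000),round(float(np.median(z[(abs(x-a)<.0015)&(y>lo)&(y<hi)&(z<.14)]))*1000,1) if ((abs(x-a)<.0015)&(y>lo)&(y<hi)&(z<.14)).any() else None) for a in xs])
E
```

```text
top5.npy 47 [0.0716 0.0771 0.0833] cover x [0.0666 0.0696 0.254  0.2626]
top6.npy 45 [0.0662 0.071  0.0779] cover x [0.0602 0.0611 0.2638 0.2651]
now [(56, 91.5), (59, 93.2), (62, 92.5), (65, 92.5), (68, 92.5), (71, 90.3), (74, 83.6), (77, 82.9), (80, 84.7), (83, 83.8), (86, 84.1), (89, 84.1)]
```

Request:
servo_tool:
  rows:
    - [[-43,32,0],0,-1]
    - [[-86,64,0],0,-1]
    - [[-129,96,5],0.5,-1]
    - [[-171,127,14],0.5,-1]
    - [[-171,127,14],0.5,-1]
    - [[-171,127,14],0.5,-1]
    - [[-171,127,14],0.5,-1]

```text
t: 66.2
tcp_pos: [0.5482, 0.1462, 0.4043]
tool_rot: [0.734, 0.679, 0.009, 0.022]
force: [-1.3, 1.0, 0.6]
finger_gap: 0.001
```

```bash
python3 - <<'E'
from h import *
plan((.556,.1425,.165,85.55),(.6325,.137,.165,85.55))
E
```

```text
t 66.2 gp [0.5548 0.1432 0.2495] yaw 85.6 ztool [ 0.0424 -0.0197 -0.9989] gap 0.001 F [-1.3  1.   0.6] q6 0.16
[0.8, -2.5, 84.5] turn 0.0
[0.5, 76.6, 3.4] turn -0.0
```

Descend, push slowly, hold, then check before retreating.

Request:
servo_tool:
  rows:
    - [[0.8,-2.5,40],0,-1]
    - [[0.8,-2.5,84],0,-1]
    - [[0.8,-2.5,84],0,-1]
    - [[0.8,-2.5,84],0,-1]

```text
t: 66.6
tcp_pos: [0.5486, 0.1471, 0.3202]
tool_rot: [0.733, 0.68, 0.008, 0.021]
force: [0.5, -0.0, 0.8]
finger_gap: 0.001
```

Request:
servo_tool:
  rows:
    - [[0,15,0.7],0,-1]
    - [[0,28,1.3],0,-1]
    - [[0,42,2],0,-1]
    - [[0,56,2.6],0,-1]
    - [[0,68,3],0,-1]
    - [[0,76,3.4],0,-1]
    - [[0,76,3.4],0,-1]
    - [[0,76,3.4],0,-1]

```text
t: 67.4
tcp_pos: [0.6245, 0.142, 0.3219]
tool_rot: [0.733, 0.68, 0.01, 0.022]
force: [-2.0, 1.6, 4.0]
finger_gap: 0.001
```

Request:
servo_tool:
  rows:
    - [[0,0,0],0,-1]
    - [[0,0,0],0,-1]
    - [[0,0,0],0,-1]
    - [[0,0,0],0,-1]

```text
t: 67.8
tcp_pos: [0.6245, 0.1421, 0.322]
tool_rot: [0.733, 0.68, 0.01, 0.022]
force: [-2.5, 1.4, 3.0]
finger_gap: -0.002
```

```bash
python3 - <<'E'
from h import *
plan((.556,.1425,.165,85.55))
s=snap('side');cv2.imwrite('pics/s11.png',cv2.resize(s['image'][180:340,180:380],None,fx=3.5,fy=3.5))
E
```

```text
t 67.8 gp [0.6313 0.1392 0.1672] yaw 85.7 ztool [ 0.0438 -0.0185 -0.9989] gap -0.002 F [-2.5  1.4  3. ] q6 0.14
[-2.3, -75.4, -1.1] turn 0.2
```

View pics/s11.png

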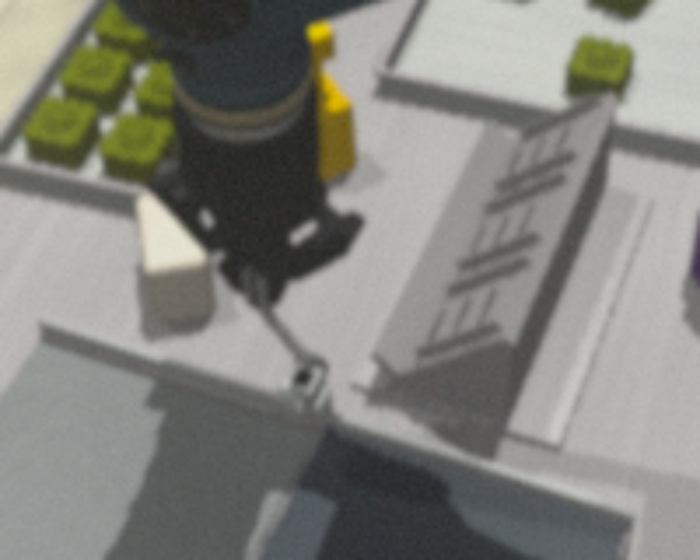

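Request:
servo_tool:
  rows:
    - [[0,4,0],0,-1]
    - [[0,8,0],0,-1]
    - [[0,8,0],0,-1]
    - [[0,8,0],0,-1]
    - [[0,8,0],0,-1]
    - [[0,8,0],0,-1]

```text
t: 68.45
tcp_pos: [0.6324, 0.1413, 0.3222]
tool_rot: [0.733, 0.68, 0.009, 0.022]
force: [-4.1, -0.0, 0.1]
finger_gap: 0.0
```

Request:
servo_tool:
  rows:
    - [[0,-12,0],0,-1]
    - [[0,-24,0],0,-1]
    - [[0,-36,-1],0,-1]
    - [[0,-48,-1],0,-1]
    - [[0,-60,-1],0,-1]
    - [[0,-72,-1],0,-1]
    - [[0,-85,-1],0,-1]
    - [[0,-85,-1],0,-1]

```text
t: 69.25
tcp_pos: [0.546, 0.1479, 0.3193]
tool_rot: [0.733, 0.68, 0.009, 0.021]
force: [0.8, -0.5, 0.5]
finger_gap: -0.007
```

Request:
servo_tool:
  rows:
    - [[0,-20,-30],0,-1]
    - [[0,-30,-70],0,-1]
    - [[0,-30,-120],0,-1]
    - [[0,-30,-150],0,-1]
    - [[0,-30,-150],0,-1]

```text
t: 69.75
tcp_pos: [0.5114, 0.1532, 0.4735]
tool_rot: [0.732, 0.68, 0.014, 0.025]
force: [0.8, 1.1, 0.4]
finger_gap: -0.002
```

Request:
servo_tool:
  rows:
    - [[-40,-20,0],0,-1]
    - [[-90,-40,0],0,-1]
    - [[-130,-60,0],0,-1]
    - [[-130,-60,0],0,-1]
    - [[-130,-60,0],0,-1]

```text
t: 70.25
tcp_pos: [0.442, 0.0268, 0.4716]
tool_rot: [0.733, 0.679, 0.014, 0.025]
force: [0.0, 0.5, 1.0]
finger_gap: 0.001
```

```bash
python3 - <<'E'
from h import *
plan(); handle()
s=snap('top','top12.png')
E
```

```text
t 70.2 gp [0.4507 0.0241 0.3169] yaw 85.6 ztool [ 0.0557 -0.0177 -0.9983] gap 0.001 F [0.  0.5 1. ] q6 -0.11
side handle x 383 [-0.1123 -0.1067 -0.1006] cover front [-0.1178 -0.1151]
top handle x 212 [-0.113  -0.1071 -0.1012] cover front [-0.1186 -0.1157]
whisker top 80 [0.6061 0.1397 0.1734]
```

View pics/top12.png

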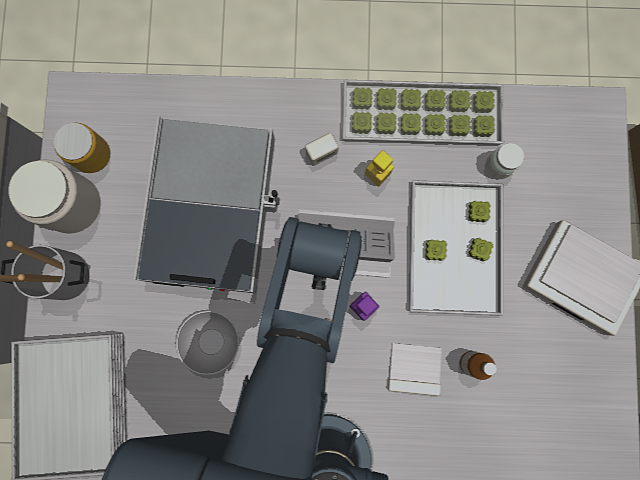

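The top view shows the cover shut with its handle at about (192,279), the rod upright at (272,199), and the bowl at (208,342) and timer at (321,150) where they started. I'm handing in.

```bash
python3 -c "
from station import sign_off
print(sign_off())"
```

```text
the job is handed in; nothing more can be done
None
```

The job is done in the order asked and handed in at about 70 s, with no verdict reported.

- **Drainer:** I leaned all three white moulds in the channels, stamping face on the lip. The left one first settled on a rib, so I lifted and re-seated it. I confirmed all three flat in their channels and let go before I touched the cover.
- **Steriliser:** I slid the cover open and laid each mould on its side in its own bay. Depth checks gave barrel tops at about 70 mm and the stamping faces about 12 mm from the lamp guard.
- **Cover:** I pushed it shut against its stop. The handle did not move under about 26 N.
- **Limit switch:** I pushed the rod to an estimated 0.6–0.7 rad by geometry and force, held it for well over 0.2 s, and let it spring back upright. I could not read the trip directly.

**Last checks:** the handle is still at the shut position, the rod's top is within about 1 mm of where it started, and the bowl and timer are in place. The gripper is clear of everything.

**Check that first disagreed:** the camera gave only 178 mm of cover travel, against the 185 mm stated. An earlier image showed the cover slipped back about 6 mm when I released it open, so the travel to the stop is about 184 mm. I take that as fully shut.

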